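# Fill the spice carriers and hang them on the display rack

## Robot

A 6-joint arm with a two-finger parallel gripper is mounted at the origin on the work surface. World frame = base frame: x ahead of the robot, y to its left, z up, the work surface at z = 0. Lengths are in m, angles in rad, forces in N, time in s.
With the tool pointing down it reaches from about 0.25 to 0.775 m from the base axis. Payload 4 kg.
Tool frame: the origin (TCP) lies on the centre line of the jaws, within the pads' length; the fingertips stand 25 mm ahead of it and the grasp point (between the pads) lies 6 mm ahead of it; z points along the fingers, y is the line along which they close (so a half turn about z gives the same grasp; the last joint's range is limited). The gripper opens to 94 mm and grips with 3 to 60 N. Pads are 16 mm wide; open, the fingers measure 119 mm over their backs; the gripper's body (75 mm by 177 mm) begins 78 mm behind the grasp point.
Start: joints at [1.025, 0.087, 1.371, -0, 1.684, -0.103], TCP at [0.236, 0.497, 0.231] pointing down, gripper open.
Joint ranges: [-3.1, 3.1], [-0.76, 2.03], [0.27, 2.55], [-1.08, 4.22], [0.17, 2.65], [-2.57, 2.57]. Speed limits (rad/s): [2.79, 2.79, 3.14, 3.14, 3.14, 3.14].

## Interface

Orientations are given as [roll, pitch, yaw] about the fixed x, y, z axes, in that order (R = Rz(yaw) Ry(pitch) Rx(roll)).
In Python, from bench import robot, imaging gives the robot as it stands. The module is installed in compiled form; this text tells all that it offers.
- The arm moves only by the tool drive_tool, never from a script. Its argument "series" is a list of rows, each a list of 3 entries, a list of its own where there are three numbers: the finger opening in m, from 0 to 0.094, then the shift along the tool's x, y, z in m, then the turn, a rotation vector about the tool's x, y, z in rad. A call has 1 to 5 rows; each row is the pose to reach, as a shift and turn from the pose commanded when the call began, along the tool's axes at that moment; what a row does not reach only later rows make up. A row lasts 1/8 s, in which the tool goes at most 62.5 mm and 10.7 degrees, less where a joint would pass 70% of its speed; a pose out of reach is approached as far as the arm can. A call with a gripper value outside its range is refused whole. The fingers move at their own pace and stop on an object; the grip force is fixed at half the most. Time passes only in rows, so rows that repeat a pose let the fingers close. It gives the time, the measured TCP pose, the force, the opening and the grip force at its end, in the units of the state.
- robot.get_obs(): the state, without advancing time (a new reading comes with each control period).
- imaging.snapshot(name): name is "scene" or "top" or "wrist"; returns the picture (420x560x3 uint8, red, green, blue); there is no depth.
- imaging.get_calibration(name): a dict with "intrinsics" (3x3 intrinsics, pixels), "k1" (the pictures are not rectified: a ray, as slopes to the right and down, at radius r is drawn at 1 + k1 r^2 times it, then the intrinsics apply), "position" and "rotation" of the camera in the world. Camera axes: x right, y up, looking along -z (the intrinsics and any distortion apply to the point x, -y, -z); pixel columns grow to the right and rows downward; lengths in m; the calibration is good to about 2 mm. A picture is of the moment at which its call begins: read the wrist's pose just before it. get_calibration takes no time and is no camera call; for the wrist camera it gives the pose at the moment of the call.
- robot.close_job(): hands the job in; it is judged then, once.
The state is a dict: "time": time; "joint_positions": joint angles; "qvel": joint speeds; "joint_torque": joint torques, N m; "tool_pos": TCP position; "ee_rot": TCP orientation; "wrist_force": force on the tool from outside, world axes, zero at the start; "wrist_torque": the same for the moment, N m; "width": finger opening in m; "finger_force": force on a finger pad.
Only numpy, scipy, OpenCV 4.12 (cv2) and the standard library are available. Lean on these libraries where they do the work, as an engineer would, in place of code of your own. Each camera call takes 0.05 s, during which the arm holds its last target. There are 200 camera calls.

## Task

Get the spice sets ready for the sale: put every shaker from the rubber mat upright into a pocket of the two wooden carriers, one to a pocket and right down to the floor, shared out so that each carrier is loaded about evenly at both ends. Load first, then hang: finish with both carriers hanging by the middle of their handle bars on the rack, one on each hook, roughly level and still, with the shakers in them, and leave the other wares (dish, cup, egg cup) where they stand.

Things in the scene. Friction and masses are not known exactly. Their poses are not given: they have to be found in the camera images.
- carrierA: loose wooden carrier, 110 (x) by 196 mm (y), 0.3 kg. Origin: centre of underside, z up. At each y end two 36 mm square pockets side by side along x, 28 mm deep, walls 6 mm, rim at z 36 mm. Over the middle an arched handle: two posts at y +-47 (10 mm thick) carry a level bar along y, 12 x 12 mm, centre at z 104 mm, 84 mm clear between posts. A half turn leaves it the same.
- carrierA_bar (a point): the middle of the underside of carrierA's handle bar (98 mm above carrierA's underside); this rests on a hook
- carrierA_pocket0 (a point): centre of the floor of one pocket of carrierA (at x +31, y +74, z 8 mm in carrierA's frame); axes as carrierA
- carrierA_pocket1 (a point): centre of the floor of one pocket of carrierA (at x -31, y +74, z 8 mm in carrierA's frame); axes as carrierA
- carrierA_pocket2 (a point): centre of the floor of one pocket of carrierA (at x +31, y -74, z 8 mm in carrierA's frame); axes as carrierA
- carrierA_pocket3 (a point): centre of the floor of one pocket of carrierA (at x -31, y -74, z 8 mm in carrierA's frame); axes as carrierA
- carrierB: loose wooden carrier, 110 (x) by 196 mm (y), 0.3 kg. Origin: centre of underside, z up. At each y end two 36 mm square pockets side by side along x, 28 mm deep, walls 6 mm, rim at z 36 mm. Over the middle an arched handle: two posts at y +-47 (10 mm thick) carry a level bar along y, 12 x 12 mm, centre at z 104 mm, 84 mm clear between posts. A half turn leaves it the same.
- carrierB_bar (a point): the middle of the underside of carrierB's handle bar (98 mm above carrierB's underside); this rests on a hook
- carrierB_pocket0 (a point): centre of the floor of one pocket of carrierB (at x +31, y +74, z 8 mm in carrierB's frame); axes as carrierB
- carrierB_pocket1 (a point): centre of the floor of one pocket of carrierB (at x -31, y +74, z 8 mm in carrierB's frame); axes as carrierB
- carrierB_pocket2 (a point): centre of the floor of one pocket of carrierB (at x +31, y -74, z 8 mm in carrierB's frame); axes as carrierB
- carrierB_pocket3 (a point): centre of the floor of one pocket of carrierB (at x -31, y -74, z 8 mm in carrierB's frame); axes as carrierB
- shaker0: a turned wooden spice shaker, about 50 g, 80 mm high: round body of 32 mm diameter up to 48 mm (its foot slightly tapered, 29 mm for the lowest 3 mm), a thin neck, and a round knob head of 18 mm diameter from 56 to 80 mm. It starts upright on a 3 mm thick black rubber mat (165 by 205 mm, fixed), in two rows; only some of the six are present. Origin: centre of its foot, z along its axis, up
- shaker1: a turned wooden spice shaker, about 50 g, 80 mm high: round body of 32 mm diameter up to 48 mm (its foot slightly tapered, 29 mm for the lowest 3 mm), a thin neck, and a round knob head of 18 mm diameter from 56 to 80 mm. It starts upright on a 3 mm thick black rubber mat (165 by 205 mm, fixed), in two rows; only some of the six are present. Origin: centre of its foot, z along its axis, up
- shaker2: a turned wooden spice shaker, about 50 g, 80 mm high: round body of 32 mm diameter up to 48 mm (its foot slightly tapered, 29 mm for the lowest 3 mm), a thin neck, and a round knob head of 18 mm diameter from 56 to 80 mm. It starts upright on a 3 mm thick black rubber mat (165 by 205 mm, fixed), in two rows; only some of the six are present. Origin: centre of its foot, z along its axis, up
- shaker3: a turned wooden spice shaker, about 50 g, 80 mm high: round body of 32 mm diameter up to 48 mm (its foot slightly tapered, 29 mm for the lowest 3 mm), a thin neck, and a round knob head of 18 mm diameter from 56 to 80 mm. It starts upright on a 3 mm thick black rubber mat (165 by 205 mm, fixed), in two rows; only some of the six are present. Origin: centre of its foot, z along its axis, up
- shaker4: a turned wooden spice shaker, about 50 g, 80 mm high: round body of 32 mm diameter up to 48 mm (its foot slightly tapered, 29 mm for the lowest 3 mm), a thin neck, and a round knob head of 18 mm diameter from 56 to 80 mm. It starts upright on a 3 mm thick black rubber mat (165 by 205 mm, fixed), in two rows; only some of the six are present. Origin: centre of its foot, z along its axis, up
- shaker5: a turned wooden spice shaker, about 50 g, 80 mm high: round body of 32 mm diameter up to 48 mm (its foot slightly tapered, 29 mm for the lowest 3 mm), a thin neck, and a round knob head of 18 mm diameter from 56 to 80 mm. It starts upright on a 3 mm thick black rubber mat (165 by 205 mm, fixed), in two rows; only some of the six are present. Origin: centre of its foot, z along its axis, up
- rack: fixed wooden rack: base 120 x 400 mm, 18 mm high; two posts 24 mm square, tops at 233 mm. From each post a level steel rod, 8 mm thick, axis 220 mm up, points along the rack's -x (to the robot); 100 mm out it turns up, tip top at 242 mm. Origin: on the table under the posts' front faces, midway between the hooks, which are 250 mm apart along y
- hook_left (a point): the resting place on the top of the rod of the rack's hook on its +y side: 75 mm out from the post's face, 25 mm inward of the upturned tip's axis, 224 mm above the table; x axis as the rack's, so the tip lies on its -x side. A handle bar hung here lies across the rod, along y
- hook_right (a point): the resting place on the top of the rod of the rack's hook on its -y side: 75 mm out from the post's face, 25 mm inward of the upturned tip's axis, 224 mm above the table; x axis as the rack's, so the tip lies on its -x side. A handle bar hung here lies across the rod, along y
- dish: small round wooden dish, 80 mm wide, 28 mm high, standing before the rack; not part of the job. Origin: centre of its underside
- cup: wooden cup, 72 mm wide, 75 mm high; not part of the job. Origin: centre of its underside
- egg_cup: small turned egg cup, 48 mm wide, 50 mm high; not part of the job. Origin: centre of its underside
There are look-alikes about, which are no part of the job. Leave any green look-alike of the shaker3 alone.

How it is judged:
By the outcome, as a careful person would: the job done as asked, in the order asked, and still so for the second after the job is handed in, with the robot touching nothing.
Of shaker0, shaker1, shaker2, shaker3, shaker4, shaker5 only 4 to 6 are there at a start; the rules pass over those that are not, and their reading is None.
At some moment in a run one of carrierA, carrierB may be knocked a few centimetres aside while the robot is not near it.
It also fails if it takes over 210 s, if anything falls off the work surface, if the arm or the gripper's body presses on something with over 40 N, if the wrist force passes 120 N, or if a joint passes its speed limit or range.

## Working session

There is one attempt and no reset: what is moved stays moved. The work goes in short steps, Python scripts to look and compute and a tool call to move; the robot and the scene stay as the last step left them, time stands still between calls to the robot, and variables do not carry over. Pictures are saved under pics/ and viewed, at most 14 in all, crops included, and the job is handed in when it is done.

Besides the shell and the picture viewer there is one more tool, called as a command line: name --argument value ..., lists and objects as JSON in quotes. drive_tool: Moves the arm, as the interface text tells. Its arguments: {"type":"object","properties":{"series":{"type":"array"}},"required":["series"]}

```bash
mkdir -p pics; cat > h.py <<'E'
import numpy as np, cv2
from bench import robot, imaging
from scipy.spatial.transform import Rotation as R
def snap(n,f=None):
    c=imaging.get_calibration(n); im=imaging.snapshot(n)
    if f: cv2.imwrite('pics/'+f+'.png',cv2.cvtColor(im,cv2.COLOR_RGB2BGR))
    return im,c
def ray(c,u,v):
    K=np.array(c['intrinsics']); p=np.array([(u-K[0,2])/K[0,0],(v-K[1,2])/K[1,1]]); q=p.copy()
    for _ in range(20): q=p/(1+c['k1']*(q@q))
    return np.array(c['position']),np.array(c['rotation'])@np.array([q[0],-q[1],-1])
def onz(c,u,v,z):
    o,d=ray(c,u,v); return (o+d*(z-o[2])/d[2])
def proj(c,P):
    K=np.array(c['intrinsics']); p=np.array(c['rotation']).T@(np.array(P)-np.array(c['position']))
    q=np.array([p[0],-p[1]])/-p[2]; q=q*(1+c['k1']*(q@q)); return K[0,0]*q[0]+K[0,2],K[1,1]*q[1]+K[1,2]
def st():
    o=robot.get_obs(); print({k:np.round(o[k],4).tolist() for k in o if k in('time','tool_pos','ee_rot','width','wrist_force','finger_force')}); return o
E
python3 - <<'E'
from h import *
o=robot.get_obs(); print(o)
for n in('scene','top','wrist'):
    im,c=snap(n,n+'0'); print(n,c)
E
```

```text
{'time': 0.0, 'joint_positions': array([ 1.02493003e+00,  8.79369886e-02,  1.37225833e+00, -3.11599571e-05,
        1.68361940e+00, -1.03100923e-01]), 'qvel': array([ 5.59520006e-04,  4.64963043e-04, -1.57680555e-03,  1.12083846e-03,
        8.02209391e-05,  2.33348694e-03]), 'joint_torque': array([-2.72306686e-03, -3.40197015e+01, -3.02417600e+01,  7.12662097e-02,
        3.33180896e-02, -1.31437546e-04]), 'tool_pos': array([0.23539056, 0.49652067, 0.22931192]), 'ee_rot': array([-3.13937920e+00, -1.97885616e-04,  2.69882359e+00]), 'wrist_force': array([ 0.02360945, -0.5814357 ,  0.7280824 ]), 'wrist_torque': array([-0.02417145,  0.00927958, -0.06526444]), 'finger_force': 0.0, 'width': 0.09392234814460541}
scene {'intrinsics': array([[428.18205209,   0.        , 282.87429186],
       [  0.        , 428.18205209, 215.34005824],
       [  0.        ,   0.        ,   1.        ]]), 'k1': 0.018573105149101606, 'position': array([1.01535362, 0.95381216, 0.81065241]), 'rotation': array([ 1.00756952, -0.01429923,  2.64610304])}
top {'intrinsics': array([[525.05855754,   0.        , 276.73420468],
       [  0.        , 525.05855754, 212.11618198],
       [  0.        ,   0.        ,   1.        ]]), 'k1': 0.06703897202687113, 'position': array([0.24196818, 0.06887277, 1.7301671 ]), 'rotation': array([ 0.17937733, -0.00670359, -1.5673705 ])}
wrist {'intrinsics': array([[377.73980772,   0.        , 276.10821018],
       [  0.        , 377.73980772, 210.61148011],
       [  0.        ,   0.        ,   1.        ]]), 'k1': -0.045693352185983374, 'position': array([0.16224696, 0.53074917, 0.38328607]), 'rotation': array([-2.84746104e-01,  1.09258361e-03,  1.12845581e+00])}
```

```bash
sed -i "s/np.array(c\['rotation'\])/R.from_euler('xyz',c['rotation']).as_matrix()/g" h.py; cat h.py | grep rotation
```

```text
return np.array(c['position']),R.from_euler('xyz',c['rotation']).as_matrix()@np.array([q[0],-q[1],-1])
    K=np.array(c['intrinsics']); p=R.from_euler('xyz',c['rotation']).as_matrix().T@(np.array(P)-np.array(c['position']))
```

View pics/top0.png

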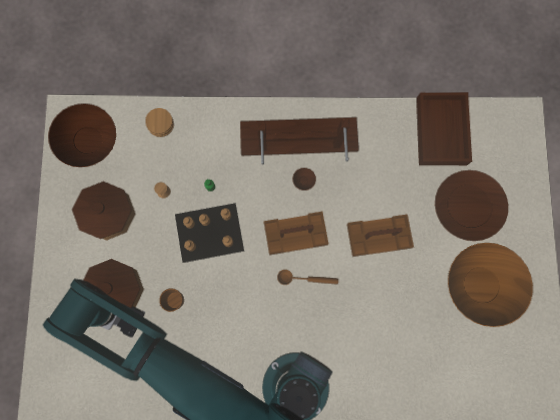

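View pics/scene0.png

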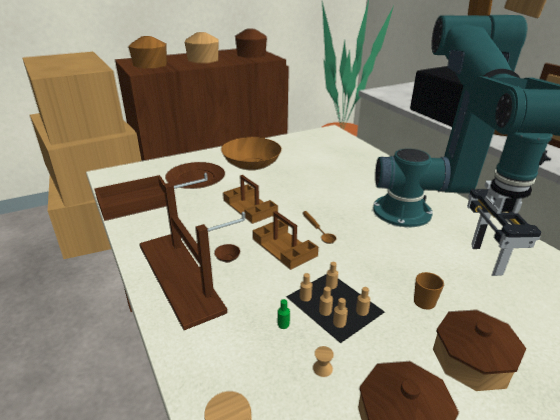

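```bash
python3 - <<'E'
from h import *
im=cv2.imread('pics/top0.png'); cv2.imwrite('pics/crop1.png',cv2.resize(im[112:272,150:420],None,fx=2.9,fy=2.9,interpolation=cv2.INTER_CUBIC))
c=imaging.get_calibration('top')
print('shk');[print(np.round(onz(c,*p,.075),3)) for p in[(188,222),(204,219),(225,213),(190,245),(227,241)]]
print('car');[print(np.round(onz(c,*p,.11),3)) for p in[(296,231),(382,233)]]
print('hook tips');[print(np.round(onz(c,*p,.23),3)) for p in[(263,163),(347,160)]]
print('mat');[print(np.round(onz(c,*p,.003),3)) for p in[(176,213),(237,204),(244,251),(184,262)]]
E
```

```text
shk
[0.509 0.341 0.075]
[0.519 0.291 0.075]
[0.538 0.224 0.075]
[0.435 0.332 0.075]
[0.448 0.216 0.075]
car
[ 0.476 -0.001  0.11 ]
[ 0.471 -0.269  0.11 ]
hook tips
[0.661 0.101 0.23 ]
[ 0.671 -0.147  0.23 ]
mat
[0.551 0.394 0.003]
[0.582 0.192 0.003]
[0.424 0.166 0.003]
[0.388 0.361 0.003]
```

View pics/crop1.png

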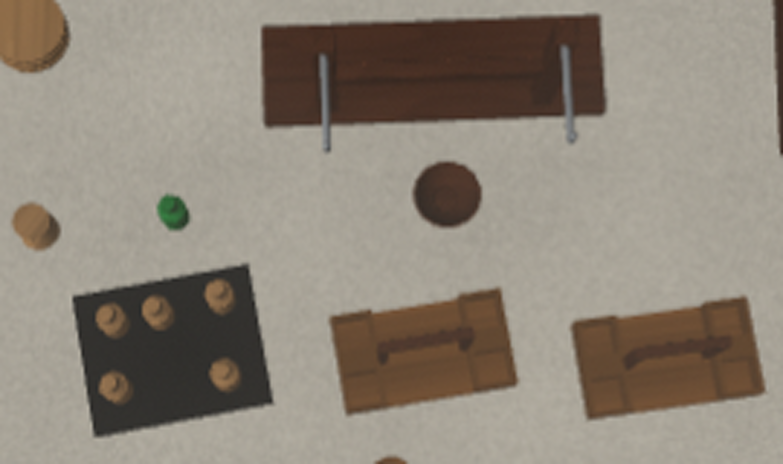

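Five tan shakers stand on the mat at top px (188,222), (204,219), (225,213), (190,245), (227,241). These could be taken for them: the green bottle (209,185), the egg cup (161,190), the cup (171,299) and the wooden spoon (285,277). The crop confirms the five, with carriers at (296,233) and (380,235). Next I hover over the mat.

```bash
cat >> h.py <<'E'
def go(*tg):
    """tg: (x,y,z,yaw) targets in sequence; prints shift & turn from previous (first from measured)"""
    o=robot.get_obs(); p=np.array(o['tool_pos']); M=R.from_euler('xyz',o['ee_rot'])
    for t in tg:
        N=R.from_euler('xyz',[np.pi,0,t[3]]); d=M.inv().apply(np.array(t[:3])-p); w=(M.inv()*N).as_rotvec()
        print(t,'shift',np.round(d,4).tolist(),'turn',np.round(w,3).tolist(),'rows',np.ceil(max(np.linalg.norm(d)/.0625,np.linalg.norm(w)/.1867)))
        p=np.array(t[:3]);M=N
E
python3 - <<'E'
from h import *
go((.49,.28,.27,1.72))
E
```

```text
(0.49, 0.28, 0.27, 1.72) shift [-0.3228, -0.0868, -0.0403] turn [-0.002, 0.001, 0.979] rows 6.0
```

drive_tool --series '[[0.05,[-0.323,-0.087,-0.04],[0,0,0.979]],[0.05,[-0.323,-0.087,-0.04],[0,0,0.979]],[0.05,[-0.323,-0.087,-0.04],[0,0,0.979]],[0.05,[-0.323,-0.087,-0.04],[0,0,0.979]],[0.05,[-0.323,-0.087,-0.04],[0,0,0.979]]]'

```text
time: 0.78
tool_pos: [0.4729, 0.2942, 0.2675]
ee_rot: [-3.141, -0.0, 1.755]
wrist_force: [-1.0, -0.1, -1.4]
width: 0.0505
finger_force: 0.0
```

drive_tool --series '[[0.05,[0,0,0],[0,0,0]],[0.05,[0,0,0],[0,0,0]]]'

```text
time: 1.02
tool_pos: [0.4715, 0.2957, 0.267]
ee_rot: [-3.14, -0.0, 1.762]
wrist_force: [-0.1, -0.5, -0.4]
width: 0.0499
finger_force: 0.0
```

```bash
python3 - <<'E'
from h import *
st(); im,c=snap('wrist','w1'); print(c['position'],c['rotation'])
import json
E
```

```text
{'time': 1.025, 'tool_pos': [0.4715, 0.2957, 0.267], 'ee_rot': [-3.1402, -0.0004, 1.7618], 'wrist_force': [-0.089, -0.4845, -0.3751], 'finger_force': 0.0, 'width': 0.0499}
[0.45686586 0.37496633 0.42091919] [-0.28361596  0.00044463  0.19141185]
```

View pics/w1.png

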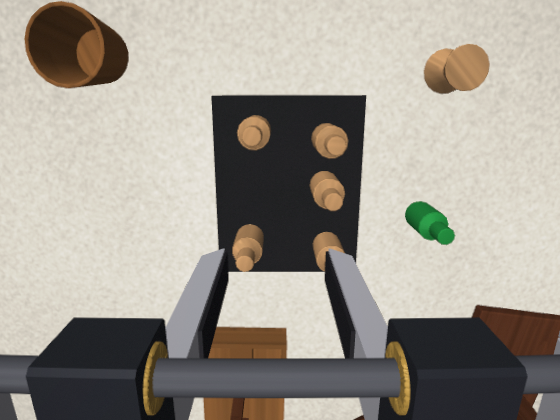

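```bash
python3 - <<'E'
from h import *
c=imaging.get_calibration('wrist')
for p in[(252,136),(336,146),(333,201),(245,264)]: print(p,np.round(onz(c,*p,.083),4))
ct=imaging.get_calibration('top'); it=cv2.imread('pics/top0.png')
for z,n,(x0,y0,x1,y1) in [(.083,'shk',(0,0,0,0))]:
    g=cv2.cvtColor(it,cv2.COLOR_BGR2HSV)
    m=((g[...,2]>70)&(g[...,1]>70)).astype('u1')*255; m[:, :178]=0; m[:,242:]=0; m[:205]=0; m[260:]=0
    n,l,s,ce=cv2.connectedComponentsWithStats(m)
    for i in range(1,n):
        if s[i][4]>20: print('top blob',s[i],ce[i],np.round(onz(ct,*ce[i],.04),4))
go((.49,-.02,.27,1.72))
E
```

```text
(252, 136) [0.441  0.3421 0.083 ]
(336, 146) [0.5159 0.3478 0.083 ]
(333, 201) [0.525 0.298 0.083]
(245, 264) [0.4557 0.2198 0.083 ]
top blob [220 208  11  13 100] [225.36 213.64] [0.5426 0.2263 0.04  ]
top blob [199 214  11  12 104] [203.88461538 219.28846154] [0.5236 0.2957 0.04  ]
top blob [183 216  11  13 103] [188.10679612 221.90291262] [0.5148 0.3466 0.04  ]
top blob [222 235  11  12  97] [227.09278351 240.73195876] [0.4537 0.2189 0.04  ]
top blob [184 240  12  11 102] [189.23529412 245.21568627] [0.4387 0.3403 0.04  ]
(0.49, -0.02, 0.27, 1.72) shift [-0.3141, -0.0418, -0.0029] turn [-0.001, -0.0, 0.043] rows 6.0
```

drive_tool --series '[[0.05,[-0.3,-0.045,-0.003],[0,0,0.04]],[0.05,[-0.3,-0.045,-0.003],[0,0,0.04]],[0.05,[-0.3,-0.045,-0.003],[0,0,0.04]],[0.05,[-0.3,-0.045,-0.003],[0,0,0.04]],[0.05,[-0.3,-0.045,-0.003],[0,0,0.04]]]'

```text
time: 1.7
tool_pos: [0.4837, -0.0076, 0.2707]
ee_rot: [3.141, -0.0, 1.725]
wrist_force: [0.1, -0.1, -0.0]
width: 0.05
finger_force: 0.0
```

drive_tool --series '[[0.05,[0,0,0],[0,0,0]],[0.05,[0,0,0],[0,0,0]]]'

```text
time: 1.95
tool_pos: [0.4841, -0.0058, 0.2705]
ee_rot: [-3.142, -0.001, 1.724]
wrist_force: [-0.5, 0.0, 0.3]
width: 0.0502
finger_force: 0.0
```

```bash
python3 - <<'E'
from h import *
st(); im,c=snap('wrist','w2'); np.save('w2c.npy',c,allow_pickle=True)
E
```

```text
{'time': 1.95, 'tool_pos': [0.4841, -0.0058, 0.2705], 'ee_rot': [-3.1416, -0.001, 1.7236], 'wrist_force': [-0.4806, 0.0003, 0.2935], 'finger_force': 0.0, 'width': 0.0502}
```

drive_tool --series '[[0.05,[-0.27,-0.03,0],[0,0,0]],[0.05,[-0.27,-0.03,0],[0,0,0]],[0.05,[-0.27,-0.03,0],[0,0,0]],[0.05,[-0.27,-0.03,0],[0,0,0]],[0.05,[-0.27,-0.03,0],[0,0,0]]]'

```text
time: 2.62
tool_pos: [0.4958, -0.2798, 0.2697]
ee_rot: [-3.141, -0.001, 1.721]
wrist_force: [-1.5, 0.5, -0.3]
width: 0.0498
finger_force: 0.0
```

drive_tool --series '[[0.05,[0,0,0],[0,0,0]],[0.05,[0,0,0],[0,0,0]]]'

```text
time: 2.88
tool_pos: [0.4959, -0.2766, 0.2708]
ee_rot: [3.141, -0.001, 1.724]
wrist_force: [1.3, -0.3, -0.3]
width: 0.0499
finger_force: 0.0
```

```bash
python3 - <<'E'
from h import *
st(); im,c=snap('wrist','w3'); np.save('w3c.npy',c,allow_pickle=True)
a=cv2.imread('pics/w2.png')[:,90:470];b=cv2.imread('pics/w3.png')[:,90:470]
cv2.imwrite('pics/w23.png',np.hstack([a,b]))
E
```

```text
{'time': 2.875, 'tool_pos': [0.4959, -0.2766, 0.2708], 'ee_rot': [3.1411, -0.0008, 1.7243], 'wrist_force': [1.301, -0.3301, -0.3346], 'finger_force': 0.0, 'width': 0.0499}
```

View pics/w23.png

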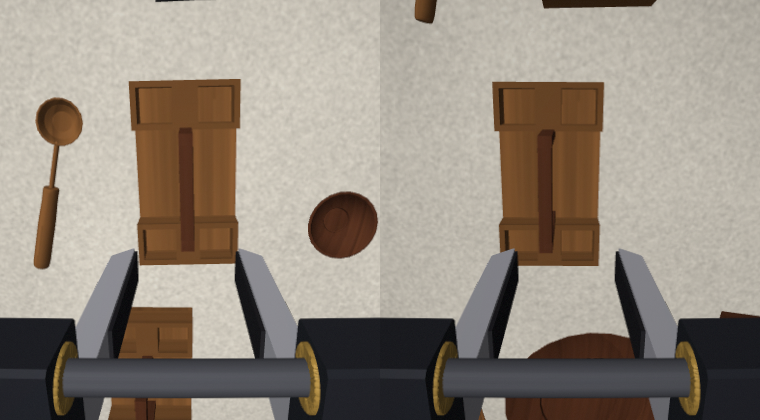

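```bash
cat >> h.py <<'E'
def carrier(im,c,guess):
    """rim rectangle on z=.036 from a picture (RGB): centre, yaw, sizes"""
    g=cv2.cvtColor(im,cv2.COLOR_RGB2HSV); m=((g[...,1]>80)&(g[...,2]>30)).astype('u1')*255
    m=cv2.morphologyEx(m,cv2.MORPH_OPEN,np.ones((5,5)))
    cs,_=cv2.findContours(m,0,2)
    k=min(cs,key=lambda k:1e9 if cv2.contourArea(k)<1200 else np.linalg.norm(onz(c,*k[:,0].mean(0),.036)[:2]-guess))
    P=np.array([onz(c,*p[0],.036)[:2] for p in k])*1000
    (x,y),(w,h),a=cv2.minAreaRect(P.astype('f4')); 
    if w>h: w,h,a=h,w,a-90
    a=(a+90)%180-90
    return np.round([x/1000,y/1000,np.radians(a),w/1000,h/1000],4)
E
python3 - <<'E'
from h import *
for f,g,C in (('w2',(.48,0),[(219,82),(330,80),(327,263),(230,264)]),('w3',(.47,-.27),[(202,82),(313,82),(308,265),(210,265)])):
    c=np.load(f+'c.npy',allow_pickle=True).item(); im=cv2.imread('pics/'+f+'.png')[...,::-1].copy()
    print(f,carrier(im,c,np.array(g)))
    P=np.array([onz(c,*p,.036)[:2] for p in C]); print(P.round(4).tolist(),'mean',P.mean(0).round(4),
     'w',np.linalg.norm(P[1]-P[0]),np.linalg.norm(P[2]-P[3]),'L',np.linalg.norm(P[0]-P[3]),np.linalg.norm(P[1]-P[2]))
    # end mid points
    d=(P[0]+P[1]-P[2]-P[3]); print('yaw',np.arctan2(-d[0],d[1]))
im,c=snap('top'); 
for g in((.48,0),(.47,-.27)): print('top',carrier(im,c,np.array(g)))
E
```

```text
w2 [ 0.4846 -0.0025  0.1739  0.1092  0.1954]
[[0.4146, 0.0834], [0.5218, 0.1019], [0.5555, -0.0894], [0.4485, -0.1071]] mean [ 0.4851 -0.0028] w 0.10874339817013376 0.10848276171456822 L 0.1935090648945965 0.19420979462117333
yaw 0.17520939587344947
w3 [ 0.4784 -0.2779  0.1501  0.1094  0.1951]
[[0.4099, -0.1898], [0.5175, -0.1733], [0.547, -0.3658], [0.4384, -0.3827]] mean [ 0.4782 -0.2779] w 0.10889509942212885 0.10984374461194478 L 0.19495143255831626 0.1947917416170205
yaw 0.1492595523964777
top [ 0.4815 -0.0036  0.172   0.1105  0.1936]
top [ 0.4815 -0.0036  0.172   0.1105  0.1936]
```

```bash
cat >> h.py <<'E'
A=(.4846,-.0025,.174); B=(.478,-.278,.150)
S=[(.440,.3415),(.515,.347),(.5245,.297),(.455,.2195),(.543,.2265)]
def pk(c,i):
    v=[(.031,.074),(-.031,.074),(.031,-.074),(-.031,-.074)][i]; k,s=np.cos(c[2]),np.sin(c[2])
    return c[0]+k*v[0]-s*v[1],c[1]+s*v[0]+k*v[1]
def check():
    im,c=snap('top')
    for g in(A,B):
        try: print('top',carrier(im,c,np.array(g[:2])))
        except Exception as e: print(e)
E
python3 - <<'E'
from h import *
y=1.724
go((*S[3],.20,y),(*S[3],.081,y),(*S[3],.22,y),(*pk(A,0),.22,y),(*pk(A,0),.088,y))
E
```

```text
(0.455, 0.2195, 0.2, 1.724) shift [0.4966, 0.0355, 0.0712] turn [0.001, -0.0, 0.0] rows 9.0
(0.455, 0.2195, 0.081, 1.724) shift [-0.0, -0.0, 0.119] turn [0.0, 0.0, 0.0] rows 2.0
(0.455, 0.2195, 0.22, 1.724) shift [0.0, 0.0, -0.139] turn [0.0, 0.0, 0.0] rows 3.0
(np.float64(0.5023207788059671), np.float64(0.07574943449322802), 0.22, 1.724) shift [-0.1493, 0.0248, 0.0] turn [0.0, 0.0, 0.0] rows 3.0
(np.float64(0.5023207788059671), np.float64(0.07574943449322802), 0.088, 1.724) shift [-0.0, -0.0, 0.132] turn [0.0, 0.0, 0.0] rows 3.0
```

drive_tool --series '[[0.05,[0.27,0.018,0.035],[0,0,0]],[0.05,[0.27,0.018,0.035],[0,0,0]],[0.05,[0.27,0.018,0.035],[0,0,0]],[0.05,[0.27,0.018,0.035],[0,0,0]],[0.05,[0.27,0.018,0.035],[0,0,0]]]'

```text
time: 3.6
tool_pos: [0.4712, -0.0049, 0.2358]
ee_rot: [3.141, -0.001, 1.727]
wrist_force: [0.6, -0.0, 0.5]
width: 0.0496
finger_force: 0.0
```

drive_tool --series '[[0.05,[0.2266,0.0175,0.036],[0,0,0]],[0.05,[0.2266,0.0175,0.036],[0,0,0]],[0.05,[0.2266,0.0175,0.036],[0,0,0]],[0.05,[0.2266,0.0175,0.036],[0,0,0]],[0.05,[0.2266,0.0175,0.036],[0,0,0]]]'

```text
time: 4.22
tool_pos: [0.4539, 0.2207, 0.1992]
ee_rot: [-3.141, -0.001, 1.728]
wrist_force: [-0.7, -0.8, 0.1]
width: 0.05
finger_force: 0.0
```

drive_tool --series '[[0.05,[0,0,0.055],[0,0,0]],[0.05,[0,0,0.055],[0,0,0]],[0.05,[0,0,0.055],[0,0,0]]]'

```text
time: 4.6
tool_pos: [0.4566, 0.2172, 0.1465]
ee_rot: [3.139, -0.0, 1.721]
wrist_force: [0.8, 0.6, 0.0]
width: 0.0499
finger_force: 0.0
```

```bash
python3 - <<'E'
from h import *
y=1.724
go((*S[3],.081,y))
E
```

```text
(0.455, 0.2195, 0.081, 1.724) shift [0.0025, -0.0015, 0.0655] turn [0.002, -0.0, -0.003] rows 2.0
```

drive_tool --series '[[0.05,[0.001,-0.0005,0.033],[0,0,0]],[0.05,[0.001,-0.0005,0.065],[0,0,0]],[0.05,[0.001,-0.0005,0.065],[0,0,0]]]'

```text
time: 4.97
tool_pos: [0.4553, 0.2179, 0.08]
ee_rot: [-3.141, 0.0, 1.721]
wrist_force: [1.2, 0.6, 1.0]
width: 0.05
finger_force: 0.0
```

drive_tool --series '[[0.0,[0,0,0],[0,0,0]],[0.0,[0,0,0],[0,0,0]],[0.0,[0,0,0],[0,0,0]],[0.0,[0,0,0],[0,0,0]]]'

```text
time: 5.48
tool_pos: [0.4558, 0.2185, 0.0804]
ee_rot: [3.14, -0.0, 1.721]
wrist_force: [0.1, -0.9, 1.5]
width: 0.0174
finger_force: 30.0
```

drive_tool --series '[[0.0,[0,0,-0.06],[0,0,0]],[0.0,[0,0,-0.12],[0,0,0]],[0.0,[0,0,-0.139],[0,0,0]],[0.0,[0,0,-0.139],[0,0,0]]]'

```text
time: 5.98
tool_pos: [0.4562, 0.2187, 0.2207]
ee_rot: [3.137, -0.001, 1.721]
wrist_force: [-0.2, 0.2, -0.6]
width: 0.0175
finger_force: 30.0
```

```bash
python3 - <<'E'
from h import *
y=1.724; check(); snap('wrist','w4'); st()
go((*pk(A,0),.22,y),(*pk(A,0),.088,y))
E
```

```text
top [ 0.482  -0.0037  0.1755  0.1111  0.1936]
top [ 0.4754 -0.2763  0.1485  0.1096  0.1989]
{'time': 6.075, 'tool_pos': [0.4547, 0.2182, 0.2172], 'ee_rot': [-3.1395, 0.0003, 1.7214], 'wrist_force': [0.3023, -0.2297, -1.4197], 'finger_force': 29.9997, 'width': 0.0174}
(np.float64(0.5023207788059671), np.float64(0.07574943449322802), 0.22, 1.724) shift [-0.148, 0.0258, -0.0028] turn [-0.002, 0.0, -0.003] rows 3.0
(np.float64(0.5023207788059671), np.float64(0.07574943449322802), 0.088, 1.724) shift [-0.0, -0.0, 0.132] turn [0.0, 0.0, 0.0] rows 3.0
```

View pics/w4.png

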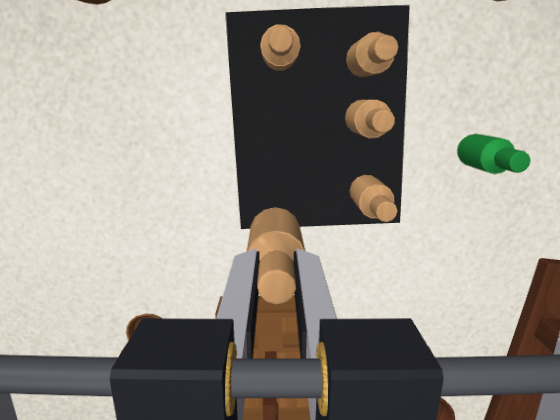

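drive_tool --series '[[0.0,[-0.06,0.01,0],[0,0,0]],[0.0,[-0.12,0.02,0],[0,0,0]],[0.0,[-0.1485,0.0255,0],[0,0,0]],[0.0,[-0.1485,0.0255,0],[0,0,0]],[0.0,[-0.1485,0.0255,0.04],[0,0,0]]]'

```text
time: 6.7
tool_pos: [0.5042, 0.0759, 0.18]
ee_rot: [3.136, -0.0, 1.721]
wrist_force: [0.3, 0.9, -0.7]
width: 0.0174
finger_force: 30.0
```

```bash
python3 - <<'E'
from h import *
y=1.724; c=np.array([robot.get_obs()['tool_pos'] for _ in range(3)]); print(c)
go((*pk(A,0),.120,y),(*pk(A,0),.088,y))
im,c=snap('wrist','w5'); np.save('w5c.npy',c,allow_pickle=True); st()
E
```

```text
[[0.50422262 0.07587655 0.18000221]
 [0.50422262 0.07587655 0.18000221]
 [0.50422262 0.07587655 0.18000221]]
(np.float64(0.5023207788059671), np.float64(0.07574943449322802), 0.12, 1.724) shift [0.0001, -0.0022, 0.06] turn [0.005, -0.0, -0.003] rows 1.0
(np.float64(0.5023207788059671), np.float64(0.07574943449322802), 0.088, 1.724) shift [-0.0, -0.0, 0.032] turn [0.0, 0.0, 0.0] rows 1.0
{'time': 6.75, 'tool_pos': [0.4995, 0.076, 0.1714], 'ee_rot': [-3.1315, -0.0019, 1.7216], 'wrist_force': [-1.6471, 0.0698, -5.9387], 'finger_force': 29.9996, 'width': 0.0172}
```

View pics/w5.png

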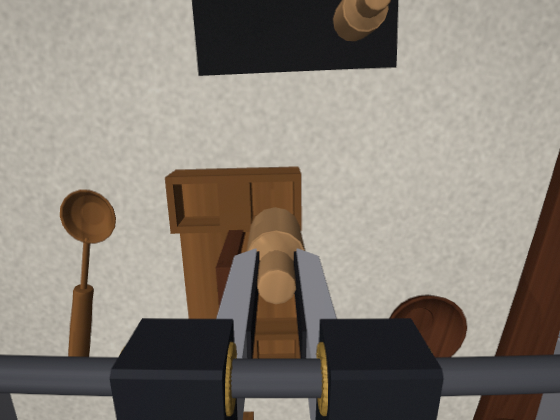

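```bash
python3 - <<'E'
from h import *
c=np.load('w5c.npy',allow_pickle=True).item()
P=[onz(c,*p,.036)[:2] for p in((168,176),(300,169))]; print(np.round(P,4),np.linalg.norm(P[1]-P[0]))
k,s=np.cos(.174),np.sin(.174)
for v in((-.055,.098),(.055,.098)): print(A[0]+k*v[0]-s*v[1],A[1]+s*v[0]+k*v[1])
st()
E
```

```text
[[0.4167 0.0857]
 [0.5204 0.107 ]] 0.10585156662450004
0.41346440572608895 0.08449843232666623
0.5218034227376199 0.10354199798478879
{'time': 6.75, 'tool_pos': [0.4995, 0.076, 0.1714], 'ee_rot': [-3.1315, -0.0019, 1.7216], 'wrist_force': [-1.6471, 0.0698, -5.9387], 'finger_force': 29.9996, 'width': 0.0172}
```

drive_tool --series '[[0.0,[0,-0.0005,0.05],[0,0,0]],[0.0,[0,-0.0005,0.05],[0,0,0]],[0.0,[0,-0.0005,0.05],[0,0,0]]]'

```text
time: 7.12
tool_pos: [0.5025, 0.076, 0.1297]
ee_rot: [3.141, -0.0, 1.722]
wrist_force: [0.5, -0.1, -0.8]
width: 0.0171
finger_force: 30.0
```

```bash
python3 - <<'E'
from h import *
go((*pk(A,0),.088,1.724));st()
E
```

```text
(np.float64(0.5023207788059671), np.float64(0.07574943449322802), 0.088, 1.724) shift [-0.0002, -0.0003, 0.0417] turn [0.001, -0.0, -0.002] rows 1.0
{'time': 7.125, 'tool_pos': [0.5025, 0.076, 0.1297], 'ee_rot': [3.1408, -0.0002, 1.7223], 'wrist_force': [0.5338, -0.1191, -0.7879], 'finger_force': 29.9998, 'width': 0.0171}
```

drive_tool --series '[[0.0,[0,0,0.03],[0,0,0]],[0.0,[0,0,0.03],[0,0,0]],[0.0,[0,0,0.042],[0,0,0]],[0.0,[0,0,0.042],[0,0,0]]]'

```text
time: 7.62
tool_pos: [0.5185, 0.0769, 0.1045]
ee_rot: [3.096, 0.003, 1.721]
wrist_force: [8.3, 1.8, 30.1]
width: 0.0178
finger_force: 47.9
```

drive_tool --series '[[0.0,[0,0,-0.042],[0,0,0]],[0.0,[0,0,-0.07],[0,0,0]],[0.0,[0,0,-0.07],[0,0,0]],[0.0,[0,0,-0.07],[0,0,0]]]'

```text
time: 8.12
tool_pos: [0.5022, 0.0754, 0.1566]
ee_rot: [3.141, -0.0, 1.722]
wrist_force: [-0.1, -0.1, -1.2]
width: 0.0177
finger_force: 42.4
```

```bash
python3 - <<'E'
from h import *
st();im,c=snap('wrist','w6'); np.save('w6c.npy',c,allow_pickle=True)
check()
s,_=snap('scene'); w=im[130:420,100:420]; t=s[150:320,180:400]
a=cv2.resize(w,None,fx=1.3,fy=1.3); b=cv2.resize(t,None,fx=1.75,fy=1.75); H=max(a.shape[0],b.shape[0])
pad=lambda q:cv2.copyMakeBorder(q,0,H-q.shape[0],0,0,0)
cv2.imwrite('pics/c6.png',np.hstack([pad(a),pad(b)])[...,::-1])
E
```

```text
{'time': 8.125, 'tool_pos': [0.5022, 0.0754, 0.1566], 'ee_rot': [3.1412, -0.0001, 1.7215], 'wrist_force': [-0.0583, -0.1379, -1.1938], 'finger_force': 42.438, 'width': 0.0177}
top [ 0.4754 -0.2763  0.1485  0.1096  0.1989]
top [ 0.4754 -0.2763  0.1485  0.1096  0.1989]
```

View pics/c6.png

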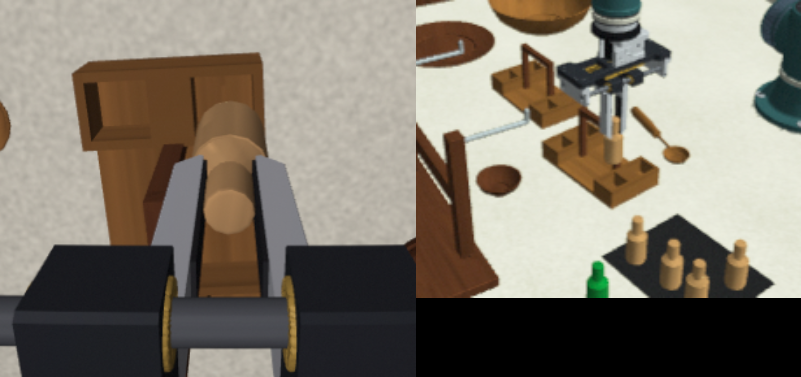

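```bash
python3 - <<'E'
from h import *
c=np.load('w6c.npy',allow_pickle=True).item(); im=cv2.imread('pics/w6.png')[...,::-1]
P=[onz(c,*p,.036)[:2] for p in((157,182),(301.5,171.5))]; print('rim',np.round(P,4),np.linalg.norm(P[1]-P[0]))
k,s=np.cos(.174),np.sin(.174)
for v in((-.055,.098),(.055,.098)): print(A[0]+k*v[0]-s*v[1],A[1]+s*v[0]+k*v[1])
T=np.array([.5022,.0754,.1566]); Rt=R.from_euler('xyz',[np.pi,0,1.722])
for z in(.075,.02,-.01): # expected pixel of knob top, shoulder, foot on the tool axis
    pass
for h,n in((.083-.081,'knobtop'),(.051-.081,'shoulder'),(.003-.081,'foot')):
    Q=T+[0,0,h]; print(n,np.round(proj(c,Q),1), [np.round(proj(c,Q+Rt.apply([dx,dy,0])),1).tolist() for dx,dy in((.016,0),(0,.016),(0,-.016))])
print(c['position'],c['rotation'])
E
```

```text
rim [[0.4121 0.0847]
 [0.517  0.1086]] 0.10754932985507176
0.41346440572608895 0.08449843232666623
0.5218034227376199 0.10354199798478879
knobtop [274.4 288.8] [[274.4, 255.7], [310.2, 288.7], [238.6, 288.8]]
shoulder [274.6 259.8] [[274.6, 231.2], [304.9, 259.8], [244.3, 259.8]]
foot [274.8 229.9] [[274.8, 206.1], [299.4, 229.9], [250.1, 229.9]]
[0.49059412 0.15526516 0.31049852] [-0.28392975 -0.0013197   0.15117593]
```

```bash
python3 - <<'E'
from h import *
c=np.load('w6c.npy',allow_pickle=True).item()
def W(v,z):
    k,s=np.cos(A[2]),np.sin(A[2]); return (A[0]+k*v[0]-s*v[1],A[1]+s*v[0]+k*v[1],z)
for n,v,z in(('rimTL',(-.055,.098),.036),('rimTR',(.055,.098),.036),('botTL',(-.055,.098),0),('botTR',(.055,.098),0),('blkBL',(-.055,.05),.036),('pkt0 inL back',(.013,.092),.036),('pkt0 inR back',(.049,.092),.036)):
    p=np.array(proj(c,W(v,z))); print(n,p.round(1),'crop',((p-[100,130])*1.3).round(0))
im=cv2.imread('pics/w6.png'); 
d=im[150:260,140:320]; cv2.imwrite('pics/d6.png',cv2.resize(d,None,fx=4.4,fy=4.4,interpolation=cv2.INTER_CUBIC))
E
```

```text
rimTL [158.8 182.6] crop [76. 68.]
rimTR [306.8 179.1] crop [269.  64.]
botTL [171.6 173.6] crop [93. 57.]
botTR [303.4 170.4] crop [264.  53.]
blkBL [165.6 243. ] crop [ 85. 147.]
pkt0 inL back [250.4 188.3] crop [195.  76.]
pkt0 inR back [298.7 187.2] crop [258.  74.]
```

View pics/d6.png

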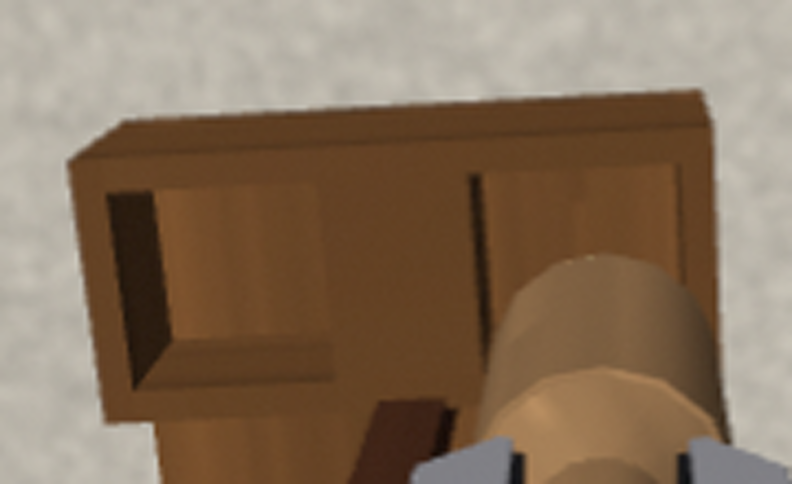

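```bash
cat >> h.py <<'E'
def fit(c,px,model,z=.036):
    """rigid fit of carrier from rim points px<->model xy; returns pose"""
    P=np.array([onz(c,*p,z)[:2] for p in px]); M=np.array(model,float); a=P-P.mean(0); b=M-M.mean(0)
    t=np.arctan2((b[:,0]*a[:,1]-b[:,1]*a[:,0]).sum(),(a*b).sum()); k,s=np.cos(t),np.sin(t); Q=np.array([[k,-s],[s,k]])
    x=P.mean(0)-Q@M.mean(0); print('resid mm',(1000*(P-(M@Q.T+x))).round(1).tolist()); return (*x,t)
E
python3 - <<'E'
from h import *
c=np.load('w6c.npy',allow_pickle=True).item()
A2=fit(c,[(155.9,187),(301.4,178.6),(246.8,189.8),(294.5,187),(163.6,245.9)],[(-.055,.098),(.055,.098),(.013,.092),(.049,.092),(-.055,.05)])
print(np.round(A2,4),np.round(pk(A2,0),4))
go((*pk(A2,0),.13,1.724))
E
```

```text
resid mm [[0.7, -0.3], [-0.8, -0.0], [0.3, -0.1], [-0.1, 0.0], [-0.1, 0.5]]
[ 0.4845 -0.0038  0.2039] [0.4999 0.075 ]
(np.float64(0.49991417897771695), np.float64(0.07498805896734602), 0.13, 1.724) shift [-0.0001, -0.0014, 0.025] turn [-0.003, -0.0, -0.003] rows 1.0
```

drive_tool --series '[[0.0,[0,-0.002,0.03],[0,0,0]],[0.0,[0,-0.002,0.03],[0,0,0]],[0.0,[0,-0.002,0.045],[0,0,0]],[0.0,[0,-0.002,0.052],[0,0,0]],[0.0,[0,-0.002,0.056],[0,0,0]]]'

```text
time: 8.9
tool_pos: [0.5001, 0.075, 0.1002]
ee_rot: [-3.141, -0.0, 1.721]
wrist_force: [-0.3, -0.1, 0.5]
width: 0.0176
finger_force: 42.5
```

drive_tool --series '[[0.0,[0,0,0.006],[0,0,0]],[0.0,[0,0,0.011],[0,0,0]],[0.0,[0,0,0.0155],[0,0,0]],[0.0,[0,0,0.0155],[0,0,0]]]'

```text
time: 9.4
tool_pos: [0.5002, 0.075, 0.0847]
ee_rot: [-3.141, -0.0, 1.721]
wrist_force: [-1.6, 0.7, -0.4]
width: 0.0177
finger_force: 44.6
```

drive_tool --series '[[0.0,[0,0,0.002],[0,0,0]],[0.0,[0,0,0.002],[0,0,0]],[0.045,[0,0,0.002],[0,0,0]],[0.045,[0,0,0.002],[0,0,0]],[0.045,[0,0,-0.002],[0,0,0]]]'

```text
time: 10.02
tool_pos: [0.5002, 0.075, 0.0871]
ee_rot: [-3.141, -0.0, 1.721]
wrist_force: [-0.3, 1.0, -0.3]
width: 0.0432
finger_force: 0.0
```

drive_tool --series '[[0.045,[0,0,-0.06],[0,0,0]],[0.045,[0,0,-0.12],[0,0,0]],[0.045,[0.05,0,-0.14],[0,0,0]],[0.045,[0.11,0,-0.14],[0,0,0]],[0.045,[0.149,0.02,-0.14],[0,0,0]]]'

```text
time: 10.65
tool_pos: [0.4972, 0.2275, 0.2289]
ee_rot: [3.139, -0.001, 1.723]
wrist_force: [1.5, 0.1, 0.3]
width: 0.0449
finger_force: 0.0
```

```bash
python3 - <<'E'
from h import *
st(); check(); y=1.724
go((*S[4],.16,y),(*S[4],.081,y),(*S[4],.22,y))
E
```

```text
{'time': 10.65, 'tool_pos': [0.4972, 0.2275, 0.2289], 'ee_rot': [3.1386, -0.0009, 1.7227], 'wrist_force': [1.5077, 0.1022, 0.3048], 'finger_force': 0.0, 'width': 0.0449}
top [ 0.4815 -0.0046  0.203   0.1107  0.1936]
top [ 0.4754 -0.2762  0.1485  0.1096  0.1992]
(0.543, 0.2265, 0.16, 1.724) shift [-0.0123, 0.0431, 0.0676] turn [0.003, -0.005, 0.002] rows 2.0
(0.543, 0.2265, 0.081, 1.724) shift [-0.0, -0.0, 0.079] turn [0.0, 0.0, 0.0] rows 2.0
(0.543, 0.2265, 0.22, 1.724) shift [0.0, 0.0, -0.139] turn [0.0, 0.0, 0.0] rows 3.0
```

drive_tool --series '[[0.05,[-0.006,0.045,0.03],[0,0,0]],[0.05,[-0.006,0.045,0.067],[0,0,0]],[0.05,[-0.006,0.045,0.067],[0,0,0]],[0.05,[-0.006,0.045,0.067],[0,0,0]],[0.05,[-0.006,0.045,0.067],[0,0,0]]]'

```text
time: 11.32
tool_pos: [0.544, 0.2264, 0.163]
ee_rot: [3.137, -0.001, 1.721]
wrist_force: [0.1, 0.8, 1.0]
width: 0.0499
finger_force: 0.0
```

```bash
python3 - <<'E'
from h import *
st(); y=1.724
go((*S[4],.081,y))
E
```

```text
{'time': 11.325, 'tool_pos': [0.544, 0.2264, 0.163], 'ee_rot': [3.1369, -0.0008, 1.7213], 'wrist_force': [0.1137, 0.8106, 0.9687], 'finger_force': 0.0, 'width': 0.0499}
(0.543, 0.2265, 0.081, 1.724) shift [0.0002, -0.0014, 0.082] turn [0.005, -0.001, -0.003] rows 2.0
```

drive_tool --series '[[0.05,[0,-0.0005,0.04],[0,0,0]],[0.05,[0,-0.0005,0.075],[0,0,0]],[0.05,[0,-0.0005,0.082],[0,0,0]],[0.05,[0,-0.0005,0.082],[0,0,0]]]'

```text
time: 11.82
tool_pos: [0.5432, 0.2263, 0.0796]
ee_rot: [3.14, -0.0, 1.721]
wrist_force: [0.5, -0.2, -1.0]
width: 0.0498
finger_force: 0.0
```

drive_tool --series '[[0.0,[0,0,0],[0,0,0]],[0.0,[0,0,0],[0,0,0]],[0.0,[0,0,0],[0,0,0]],[0.0,[0,0,-0.03],[0,0,0]],[0.0,[0,0,-0.08],[0,0,0]]]'

```text
time: 12.45
tool_pos: [0.541, 0.2256, 0.1564]
ee_rot: [-3.136, 0.001, 1.721]
wrist_force: [0.8, -0.0, 0.0]
width: 0.0173
finger_force: 30.0
```

drive_tool --series '[[0.0,[-0.02,-0.017,-0.06],[0,0,0]],[0.0,[-0.06,-0.052,-0.06],[0,0,0]],[0.0,[-0.11,-0.096,-0.06],[0,0,0]],[0.0,[-0.147,-0.127,-0.06],[0,0,0]],[0.0,[-0.147,-0.127,-0.05],[0,0,0]]]'

```text
time: 13.08
tool_pos: [0.4385, 0.0597, 0.2094]
ee_rot: [3.138, 0.001, 1.717]
wrist_force: [0.9, 0.7, 0.2]
width: 0.0173
finger_force: 30.0
```

drive_tool --series '[[0.0,[0,0,0.03],[0,0,0]],[0.0,[0,0,0.06],[0,0,0]],[0.0,[0,0,0.08],[0,0,0]],[0.0,[0,0,0.08],[0,0,0]],[0.0,[0,0,0.08],[0,0,0]]]'

```text
time: 13.7
tool_pos: [0.4398, 0.0622, 0.1287]
ee_rot: [3.14, -0.0, 1.722]
wrist_force: [0.3, 0.2, 0.4]
width: 0.0173
finger_force: 30.0
```

```bash
sed -i 's/^A=.*/A=(.4845,-.0038,.203); B=(.478,-.278,.149)/' h.py; python3 - <<'E'
from h import *
st(); y=1.724
go((*pk(A,1),.087,y)); check()
E
```

```text
{'time': 13.7, 'tool_pos': [0.4398, 0.0622, 0.1287], 'ee_rot': [3.1405, -0.0002, 1.722], 'wrist_force': [0.341, 0.2078, 0.4253], 'finger_force': 29.999, 'width': 0.0173}
(np.float64(0.4392175102502404), np.float64(0.06243062827773052), 0.087, 1.724) shift [0.0003, -0.0006, 0.0417] turn [0.001, -0.0, -0.002] rows 1.0
top [ 0.4754 -0.2763  0.1485  0.1096  0.1989]
top [ 0.4754 -0.2763  0.1485  0.1096  0.1989]
```

drive_tool --series '[[0.0,[0,-0.0005,0.01],[0,0,0]],[0.0,[0,-0.0005,0.02],[0,0,0]],[0.0,[0,-0.0005,0.028],[0,0,0]],[0.0,[0,-0.0005,0.028],[0,0,0]]]'

```text
time: 14.25
tool_pos: [0.4378, 0.0616, 0.0989]
ee_rot: [-3.139, -0.0, 1.721]
wrist_force: [-0.6, -0.7, -1.3]
width: 0.0173
finger_force: 30.0
```

drive_tool --series '[[0.0,[0,0,0.006],[0,0,0]],[0.0,[0,0,0.0115],[0,0,0]],[0.0,[0,0,0.013],[0,0,0]],[0.0,[0,0,0.013],[0,0,0]]]'

```text
time: 14.75
tool_pos: [0.4396, 0.0616, 0.0917]
ee_rot: [3.138, 0.0, 1.722]
wrist_force: [-7.7, -0.4, 19.1]
width: 0.0171
finger_force: 30.1
```

drive_tool --series '[[0.045,[0,0,0],[0,0,0]],[0.045,[0,0,0],[0,0,0]],[0.045,[0,0,0],[0,0,0]],[0.045,[0,0,-0.05],[0,0,0]],[0.045,[0,0,-0.11],[0,0,0]]]'

```text
time: 15.38
tool_pos: [0.4373, 0.0616, 0.1962]
ee_rot: [-3.137, -0.001, 1.721]
wrist_force: [1.7, -0.7, 0.0]
width: 0.045
finger_force: 0.0
```

drive_tool --series '[[0.045,[0.05,0.027,-0.03],[0,0,0]],[0.045,[0.1,0.054,-0.03],[0,0,0]],[0.045,[0.15,0.081,-0.03],[0,0,0]],[0.045,[0.2,0.109,-0.03],[0,0,0]],[0.05,[0.219,0.1195,-0.01],[0,0,0]]]'

```text
time: 16.0
tool_pos: [0.525, 0.2993, 0.2073]
ee_rot: [3.139, -0.001, 1.724]
wrist_force: [-0.2, -0.3, 0.1]
width: 0.0494
finger_force: 0.0
```

drive_tool --series '[[0.05,[0,0,0.04],[0,0,0]],[0.05,[0,0,0.04],[0,0,0]],[0.05,[0,0,0.04],[0,0,0]]]'

```text
time: 16.38
tool_pos: [0.5242, 0.296, 0.168]
ee_rot: [3.141, -0.0, 1.721]
wrist_force: [0.2, -0.1, 0.3]
width: 0.0499
finger_force: 0.0
```

```bash
python3 - <<'E'
from h import *
st(); y=1.724
go((*S[2],.081,y)); check()
go((*S[2],.22,y),(*pk(A,2),.22,y))
E
```

```text
{'time': 16.375, 'tool_pos': [0.5242, 0.296, 0.168], 'ee_rot': [3.1408, -0.0004, 1.7209], 'wrist_force': [0.2461, -0.0597, 0.2693], 'finger_force': 0.0, 'width': 0.0499}
(0.5245, 0.297, 0.081, 1.724) shift [0.0009, 0.0003, 0.087] turn [0.001, -0.0, -0.003] rows 2.0
top [ 0.4814 -0.0046  0.2037  0.1107  0.1936]
top [ 0.4754 -0.2762  0.1485  0.1096  0.1992]
(0.5245, 0.297, 0.22, 1.724) shift [0.001, 0.0001, -0.051] turn [0.003, -0.001, -0.003] rows 1.0
(np.float64(0.5297824897497595), np.float64(-0.07003062827773053), 0.22, 1.724) shift [-0.3635, -0.0508, -0.0] turn [0.0, 0.0, 0.0] rows 6.0
```

```bash
python3 - <<'E'
from h import *
s,c=snap('scene'); t=s[170:290,220:360]
cv2.imwrite('pics/s7.png',cv2.resize(t,None,fx=5,fy=5,interpolation=cv2.INTER_CUBIC)[...,::-1])
for i in(0,1):
    x,y=pk(A,i)
    for z in(.088,.036+.02,.064): print(i,z,((np.array(proj(c,(x,y,z)))-[220,170])*5).round(0))
E
```

```text
0 0.088 [358. 343.]
0 0.055999999999999994 [356. 387.]
0 0.064 [357. 376.]
1 0.088 [436. 305.]
1 0.055999999999999994 [434. 349.]
1 0.064 [434. 338.]
```

View pics/s7.png

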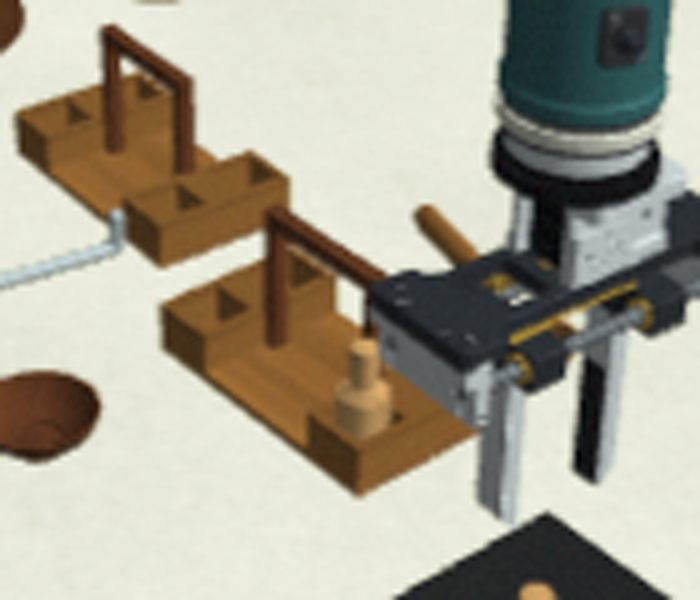

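drive_tool --series '[[0.05,[0.0005,0,0.04],[0,0,0]],[0.05,[0.0005,0,0.08],[0,0,0]],[0.05,[0.0005,0,0.087],[0,0,0]],[0.05,[0.0005,0,0.087],[0,0,0]]]'

```text
time: 16.98
tool_pos: [0.5246, 0.2967, 0.0817]
ee_rot: [3.14, -0.001, 1.721]
wrist_force: [-0.0, 0.2, 1.3]
width: 0.05
finger_force: 0.0
```

drive_tool --series '[[0.0,[0,0,0],[0,0,0]],[0.0,[0,0,0],[0,0,0]],[0.0,[0,0,0],[0,0,0]],[0.0,[0,0,-0.03],[0,0,0]],[0.0,[0,0,-0.08],[0,0,0]]]'

```text
time: 17.6
tool_pos: [0.5224, 0.2959, 0.1584]
ee_rot: [-3.136, 0.001, 1.721]
wrist_force: [0.6, -0.2, -0.4]
width: 0.0172
finger_force: 29.9
```

drive_tool --series '[[0.0,[-0.03,-0.004,-0.06],[0,0,0]],[0.0,[-0.09,-0.012,-0.065],[0,0,0]],[0.0,[-0.15,-0.02,-0.065],[0,0,0]],[0.0,[-0.21,-0.028,-0.065],[0,0,0]],[0.0,[-0.26,-0.036,-0.065],[0,0,0]]]'

```text
time: 18.23
tool_pos: [0.527, 0.032, 0.2254]
ee_rot: [3.141, 0.0, 1.721]
wrist_force: [0.9, -0.7, -1.4]
width: 0.0174
finger_force: 29.9
```

drive_tool --series '[[0.0,[-0.05,-0.007,0],[0,0,0]],[0.0,[-0.1037,-0.014,0],[0,0,0]],[0.0,[-0.1037,-0.014,0.02],[0,0,0]],[0.0,[-0.1037,-0.014,0.02],[0,0,0]],[0.0,[-0.1037,-0.014,0.02],[0,0,0]]]'

```text
time: 18.85
tool_pos: [0.529, -0.0701, 0.2056]
ee_rot: [3.141, 0.0, 1.722]
wrist_force: [-0.8, -0.9, 0.8]
width: 0.0175
finger_force: 29.9
```

```bash
python3 - <<'E'
from h import *
st(); y=1.724
go((*pk(A,2),.128,y))
im,c=snap('wrist','w8'); np.save('w8c.npy',c,allow_pickle=True)
for i in(0,1):
    x,yy=pk(A,i); print([np.round(proj(c,(x,yy,z)),0).tolist() for z in(.088,.064,.056)])
E
```

```text
{'time': 18.85, 'tool_pos': [0.529, -0.0701, 0.2056], 'ee_rot': [3.141, 0.0, 1.7222], 'wrist_force': [-0.78, -0.9444, 0.8047], 'finger_force': 29.8953, 'width': 0.0175}
(np.float64(0.5297824897497595), np.float64(-0.07003062827773053), 0.128, 1.724) shift [-0.0, 0.0007, 0.0776] turn [0.001, 0.0, -0.002] rows 2.0
[[264.0, -5.0], [265.0, 4.0], [265.0, 6.0]]
[[170.0, 1.0], [179.0, 9.0], [181.0, 12.0]]
```

View pics/w8.png

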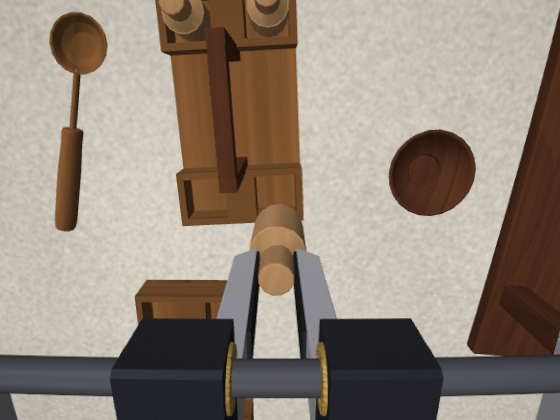

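drive_tool --series '[[0.0,[0,0.0005,0.05],[0,0,0]],[0.0,[0,0.0005,0.09],[0,0,0]],[0.0,[0,0.0005,0.104],[0,0,0]],[0.0,[0,0.0005,0.107],[0,0,0]],[0.0,[0,0.0005,0.107],[0,0,0]]]'

```text
time: 19.52
tool_pos: [0.5297, -0.07, 0.0985]
ee_rot: [3.141, 0.0, 1.723]
wrist_force: [0.3, -1.0, -0.6]
width: 0.0174
finger_force: 30.0
```

```bash
python3 - <<'E'
from h import *
st(); go((*pk(A,2),.087,1.724)); go((*pk(A,2),.22,1.724),(*S[1],.22,1.724))
E
```

```text
{'time': 19.525, 'tool_pos': [0.5297, -0.07, 0.0985], 'ee_rot': [3.1408, 0.0005, 1.7226], 'wrist_force': [0.3294, -0.9845, -0.5777], 'finger_force': 30.0, 'width': 0.0174}
(np.float64(0.5297824897497595), np.float64(-0.07003062827773053), 0.087, 1.724) shift [-0.0001, 0.0, 0.0115] turn [0.001, 0.0, -0.001] rows 1.0
(np.float64(0.5297824897497595), np.float64(-0.07003062827773053), 0.22, 1.724) shift [-0.0001, 0.0001, -0.1215] turn [0.001, 0.0, -0.001] rows 2.0
(0.515, 0.347, 0.22, 1.724) shift [0.4144, 0.049, 0.0] turn [0.0, 0.0, 0.0] rows 7.0
```

drive_tool --series '[[0.0,[0,0,0.006],[0,0,0]],[0.0,[0,0,0.01],[0,0,0]],[0.0,[0,0,0.0115],[0,0,0]],[0.0,[0,0,0.0115],[0,0,0]]]'

```text
time: 20.02
tool_pos: [0.5292, -0.0704, 0.0862]
ee_rot: [-3.141, -0.001, 1.721]
wrist_force: [-0.1, 0.5, -1.0]
width: 0.0174
finger_force: 30.0
```

drive_tool --series '[[0.045,[0,0,0],[0,0,0]],[0.045,[0,0,0],[0,0,0]],[0.045,[0,0,0],[0,0,0]],[0.045,[0,0,-0.05],[0,0,0]],[0.045,[0,0,-0.11],[0,0,0]]]'

```text
time: 20.65
tool_pos: [0.5283, -0.0702, 0.1962]
ee_rot: [-3.138, -0.002, 1.721]
wrist_force: [0.2, 0.2, 0.1]
width: 0.0452
finger_force: 0.0
```

drive_tool --series '[[0.05,[0.06,0.007,-0.02],[0,0,0]],[0.05,[0.12,0.014,-0.02],[0,0,0]],[0.05,[0.18,0.021,-0.02],[0,0,0]],[0.05,[0.24,0.028,-0.02],[0,0,0]],[0.05,[0.3,0.0355,-0.02],[0,0,0]]]'

```text
time: 21.28
tool_pos: [0.5192, 0.2333, 0.2169]
ee_rot: [3.141, -0.0, 1.721]
wrist_force: [0.5, -1.1, -0.1]
width: 0.0498
finger_force: 0.0
```

drive_tool --series '[[0.05,[0.06,0.007,0],[0,0,0]],[0.05,[0.1144,0.0135,0],[0,0,0]],[0.05,[0.1144,0.0135,0.05],[0,0,0]],[0.05,[0.1144,0.0135,0.06],[0,0,0]],[0.05,[0.1144,0.0135,0.06],[0,0,0]]]'

```text
time: 21.9
tool_pos: [0.5155, 0.3458, 0.156]
ee_rot: [-3.14, 0.001, 1.721]
wrist_force: [0.1, -0.5, 0.2]
width: 0.0501
finger_force: 0.0
```

```bash
python3 - <<'E'
from h import *
st(); check(); go((*S[1],.081,1.724)); go((*S[1],.22,1.724),(*pk(B,0),.22,1.724))
E
```

```text
{'time': 21.9, 'tool_pos': [0.5155, 0.3458, 0.156], 'ee_rot': [-3.1397, 0.0007, 1.7206], 'wrist_force': [0.0757, -0.5316, 0.2043], 'finger_force': 0.0, 'width': 0.0501}
top [ 0.4827 -0.0043  0.2039  0.1107  0.1936]
top [ 0.4754 -0.2763  0.1485  0.1096  0.1989]
(0.515, 0.347, 0.081, 1.724) shift [0.0011, -0.0012, 0.0767] turn [0.001, -0.0, -0.004] rows 2.0
(0.515, 0.347, 0.22, 1.724) shift [0.0011, -0.0011, -0.0623] turn [0.001, -0.0, -0.004] rows 1.0
(np.float64(0.49767127344513795), np.float64(-0.20021799050521638), 0.22, 1.724) shift [-0.5382, -0.1006, -0.0] turn [0.0, 0.0, 0.0] rows 9.0
```

drive_tool --series '[[0.05,[0.0008,-0.0006,0.03],[0,0,0]],[0.05,[0.0008,-0.0006,0.065],[0,0,0]],[0.05,[0.0008,-0.0006,0.076],[0,0,0]],[0.05,[0.0008,-0.0006,0.076],[0,0,0]]]'

```text
time: 22.45
tool_pos: [0.5156, 0.347, 0.0816]
ee_rot: [3.141, -0.0, 1.72]
wrist_force: [1.1, -0.0, 0.9]
width: 0.0498
finger_force: 0.0
```

drive_tool --series '[[0.0,[0,0,0],[0,0,0]],[0.0,[0,0,0],[0,0,0]],[0.0,[0,0,0],[0,0,0]],[0.0,[0,0,-0.03],[0,0,0]],[0.0,[0,0,-0.08],[0,0,0]]]'

```text
time: 23.08
tool_pos: [0.5135, 0.3465, 0.1587]
ee_rot: [-3.136, 0.002, 1.721]
wrist_force: [0.9, -0.1, -0.9]
width: 0.0172
finger_force: 29.8
```

drive_tool --series '[[0.0,[-0.03,-0.0055,-0.06],[0,0,0]],[0.0,[-0.09,-0.0165,-0.06],[0,0,0]],[0.0,[-0.15,-0.0275,-0.06],[0,0,0]],[0.0,[-0.21,-0.0385,-0.06],[0,0,0]],[0.0,[-0.27,-0.0495,-0.06],[0,0,0]]]'

```text
time: 23.7
tool_pos: [0.5062, 0.0711, 0.2209]
ee_rot: [3.141, 0.0, 1.722]
wrist_force: [0.4, -0.2, -0.2]
width: 0.0175
finger_force: 29.8
```

drive_tool --series '[[0.0,[-0.06,-0.011,0],[0,0,0]],[0.0,[-0.12,-0.022,0],[0,0,0]],[0.0,[-0.18,-0.033,0],[0,0,0]],[0.0,[-0.24,-0.044,0],[0,0,0]],[0.0,[-0.2684,-0.05,0],[0,0,0]]]'

```text
time: 24.32
tool_pos: [0.4967, -0.2029, 0.2205]
ee_rot: [-3.141, 0.0, 1.718]
wrist_force: [-0.2, 0.3, -0.4]
width: 0.0173
finger_force: 29.8
```

drive_tool --series '[[0.0,[0,0,0.03],[0,0,0]],[0.0,[0,0,0.07],[0,0,0]],[0.0,[0,0,0.085],[0,0,0]],[0.0,[0,0,0.085],[0,0,0]],[0.0,[0,0,0.085],[0,0,0]]]'

```text
time: 24.95
tool_pos: [0.4984, -0.2003, 0.1375]
ee_rot: [3.139, 0.002, 1.722]
wrist_force: [0.1, 0.2, -0.2]
width: 0.0172
finger_force: 29.8
```

```bash
python3 - <<'E'
from h import *
st(); go((*pk(B,0),.099,1.724)); check(); st()
E
```

```text
{'time': 24.95, 'tool_pos': [0.4984, -0.2003, 0.1375], 'ee_rot': [3.1389, 0.0019, 1.7217], 'wrist_force': [0.058, 0.1514, -0.1773], 'finger_force': 29.8018, 'width': 0.0172}
(np.float64(0.49767127344513795), np.float64(-0.20021799050521638), 0.099, 1.724) shift [0.0002, -0.0008, 0.0385] turn [0.003, 0.002, -0.002] rows 1.0
top [ 0.4826 -0.0043  0.2046  0.1107  0.1936]
top [ 0.4826 -0.0043  0.2046  0.1107  0.1936]
{'time': 25.0, 'tool_pos': [0.4985, -0.2003, 0.1377], 'ee_rot': [3.1385, 0.0022, 1.7216], 'wrist_force': [-0.0392, -0.0124, -0.5496], 'finger_force': 29.8017, 'width': 0.0175}
```

drive_tool --series '[[0.0,[0,-0.0006,0.02],[0,0,0]],[0.0,[0,-0.0006,0.034],[0,0,0]],[0.0,[0,-0.0006,0.038],[0,0,0]],[0.0,[0,-0.0006,0.038],[0,0,0]]]'

```text
time: 25.5
tool_pos: [0.498, -0.2012, 0.0997]
ee_rot: [3.138, 0.004, 1.721]
wrist_force: [1.0, -2.1, 0.6]
width: 0.0174
finger_force: 30.0
```

drive_tool --series '[[0.0,[0,0,0.006],[0,0,0]],[0.0,[0,0,0.01],[0,0,0]],[0.0,[0,0,0.012],[0,0,0]],[0.0,[0,0,0.0125],[0,0,0]]]'

```text
time: 26.0
tool_pos: [0.4983, -0.2006, 0.0891]
ee_rot: [3.138, 0.003, 1.722]
wrist_force: [-3.2, 0.9, 18.7]
width: 0.0174
finger_force: 30.0
```

```bash
python3 - <<'E'
from h import *
st(); go((*pk(B,0),.087,1.724)); go((*pk(B,0),.22,1.724),(*S[0],.22,1.724))
E
```

```text
{'time': 26.0, 'tool_pos': [0.4983, -0.2006, 0.0891], 'ee_rot': [3.1378, 0.0026, 1.7216], 'wrist_force': [-3.1711, 0.8798, 18.7018], 'finger_force': 30.0042, 'width': 0.0174}
(np.float64(0.49767127344513795), np.float64(-0.20021799050521638), 0.087, 1.724) shift [0.0005, -0.0005, 0.0021] turn [0.004, 0.003, -0.002] rows 1.0
(np.float64(0.49767127344513795), np.float64(-0.20021799050521638), 0.22, 1.724) shift [0.0002, -0.0, -0.1309] turn [0.004, 0.003, -0.002] rows 3.0
(0.44, 0.3415, 0.22, 1.724) shift [0.5442, 0.0257, 0.0] turn [0.0, 0.0, 0.0] rows 9.0
```

drive_tool --series '[[0.045,[0,0,0],[0,0,0]],[0.045,[0,0,0],[0,0,0]],[0.045,[0,0,0],[0,0,0]],[0.045,[0,0,-0.05],[0,0,0]],[0.045,[0,0,-0.11],[0,0,0]]]'

```text
time: 26.62
tool_pos: [0.4954, -0.1992, 0.1935]
ee_rot: [-3.137, -0.004, 1.721]
wrist_force: [0.4, -0.5, 1.4]
width: 0.045
finger_force: 0.0
```

drive_tool --series '[[0.05,[0.06,0.003,-0.02],[0,0,0]],[0.05,[0.12,0.006,-0.02],[0,0,0]],[0.05,[0.18,0.009,-0.02],[0,0,0]],[0.05,[0.24,0.012,-0.02],[0,0,0]],[0.05,[0.3,0.0145,-0.02],[0,0,0]]]'

```text
time: 27.25
tool_pos: [0.4653, 0.1006, 0.2144]
ee_rot: [-3.141, -0.0, 1.721]
wrist_force: [0.5, 0.7, -1.0]
width: 0.0502
finger_force: 0.0
```

drive_tool --series '[[0.05,[0.06,0.003,0],[0,0,0]],[0.05,[0.12,0.006,0],[0,0,0]],[0.05,[0.18,0.009,0],[0,0,0]],[0.05,[0.24,0.0115,0.01],[0,0,0]],[0.05,[0.2442,0.0115,0.05],[0,0,0]]]'

```text
time: 27.88
tool_pos: [0.4408, 0.3465, 0.1662]
ee_rot: [3.137, -0.003, 1.727]
wrist_force: [0.2, 0.4, 0.0]
width: 0.0495
finger_force: 0.0
```

drive_tool --series '[[0.05,[0,0,0.01],[0,0,0]],[0.05,[0,0,0.01],[0,0,0]],[0.05,[0,0,0.01],[0,0,0]]]'

```text
time: 28.25
tool_pos: [0.4419, 0.3415, 0.1568]
ee_rot: [3.139, -0.001, 1.72]
wrist_force: [0.4, -0.7, 1.1]
width: 0.0499
finger_force: 0.0
```

```bash
python3 - <<'E'
from h import *
st(); check(); go((*S[0],.081,1.724)); go((*S[0],.22,1.724),(*pk(B,3),.22,1.724))
E
```

```text
{'time': 28.25, 'tool_pos': [0.4419, 0.3415, 0.1568], 'ee_rot': [3.1391, -0.0011, 1.7198], 'wrist_force': [0.4156, -0.6504, 1.1387], 'finger_force': 0.0, 'width': 0.0499}
top [ 0.4827 -0.0043  0.2039  0.1107  0.1936]
top [ 0.4781 -0.2742  0.1457  0.1098  0.1985]
(0.44, 0.3415, 0.081, 1.724) shift [0.0001, -0.0022, 0.076] turn [0.003, -0.001, -0.004] rows 2.0
(0.44, 0.3415, 0.22, 1.724) shift [0.0003, -0.0018, -0.063] turn [0.003, -0.001, -0.004] rows 2.0
(np.float64(0.458328726554862), np.float64(-0.35578200949478367), 0.22, 1.724) shift [-0.6919, -0.0883, -0.0] turn [0.0, 0.0, 0.0] rows 12.0
```

drive_tool --series '[[0.05,[0,-0.0015,0.03],[0,0,0]],[0.05,[0,-0.0015,0.065],[0,0,0]],[0.05,[0,-0.0015,0.076],[0,0,0]],[0.05,[0,-0.0015,0.076],[0,0,0]]]'

```text
time: 28.8
tool_pos: [0.4397, 0.3415, 0.0796]
ee_rot: [3.141, -0.0, 1.721]
wrist_force: [-0.1, 0.2, -0.2]
width: 0.0498
finger_force: 0.0
```

drive_tool --series '[[0.0,[0,0,0],[0,0,0]],[0.0,[0,0,0],[0,0,0]],[0.0,[0,0,0],[0,0,0]],[0.0,[0,0,-0.03],[0,0,0]],[0.0,[0,0,-0.08],[0,0,0]]]'

```text
time: 29.42
tool_pos: [0.438, 0.3408, 0.1576]
ee_rot: [-3.136, 0.002, 1.721]
wrist_force: [0.5, 0.7, -0.2]
width: 0.0173
finger_force: 29.8
```

drive_tool --series '[[0.0,[-0.03,-0.0035,-0.06],[0,0,0]],[0.0,[-0.09,-0.011,-0.06],[0,0,0]],[0.0,[-0.15,-0.018,-0.06],[0,0,0]],[0.0,[-0.21,-0.0255,-0.06],[0,0,0]],[0.0,[-0.27,-0.033,-0.06],[0,0,0]]]'

```text
time: 30.05
tool_pos: [0.447, 0.0681, 0.2194]
ee_rot: [3.14, 0.0, 1.722]
wrist_force: [1.0, -0.2, -0.5]
width: 0.0172
finger_force: 29.9
```

drive_tool --series '[[0.0,[-0.06,-0.007,0],[0,0,0]],[0.0,[-0.12,-0.014,0],[0,0,0]],[0.0,[-0.18,-0.021,0],[0,0,0]],[0.0,[-0.24,-0.028,0],[0,0,0]],[0.0,[-0.3,-0.036,0],[0,0,0]]]'

```text
time: 30.68
tool_pos: [0.4564, -0.2341, 0.2194]
ee_rot: [3.141, 0.0, 1.721]
wrist_force: [1.9, 0.5, 0.3]
width: 0.0175
finger_force: 29.8
```

drive_tool --series '[[0.0,[-0.06,-0.007,0],[0,0,0]],[0.0,[-0.12,-0.0147,0.01],[0,0,0]],[0.0,[-0.1203,-0.0147,0.05],[0,0,0]],[0.0,[-0.1203,-0.0147,0.07],[0,0,0]],[0.0,[-0.1203,-0.0147,0.07],[0,0,0]]]'

```text
time: 31.3
tool_pos: [0.459, -0.3526, 0.1466]
ee_rot: [-3.138, -0.004, 1.721]
wrist_force: [0.2, 0.8, -0.5]
width: 0.0171
finger_force: 29.8
```

```bash
sed -i 's/^A=.*/A=(.4855,-.0035,.204); B=(.4807,-.2759,.146)/' h.py; python3 - <<'E'
from h import *
st(); go((*pk(B,3),.099,1.724))
E
```

```text
{'time': 31.3, 'tool_pos': [0.459, -0.3526, 0.1466], 'ee_rot': [-3.1385, -0.0041, 1.721], 'wrist_force': [0.1614, 0.7892, -0.5212], 'finger_force': 29.8483, 'width': 0.0171}
(np.float64(0.4607954693970607), np.float64(-0.35362264574418867), 0.099, 1.724) shift [-0.0015, 0.0018, 0.0476] turn [-0.003, -0.004, -0.003] rows 1.0
```

drive_tool --series '[[0.0,[-0.0003,0.0008,0.02],[0,0,0]],[0.0,[-0.0003,0.0008,0.03],[0,0,0]],[0.0,[-0.0003,0.0008,0.03],[0,0,0]]]'

```text
time: 31.68
tool_pos: [0.4612, -0.3535, 0.1197]
ee_rot: [3.141, 0.001, 1.722]
wrist_force: [-0.0, 0.7, -0.1]
width: 0.0172
finger_force: 29.9
```

```bash
python3 - <<'E'
from h import *
st(); go((*pk(B,3),.099,1.724))
E
```

```text
{'time': 31.675, 'tool_pos': [0.4612, -0.3535, 0.1197], 'ee_rot': [3.1411, 0.0005, 1.7216], 'wrist_force': [-0.0295, 0.6659, -0.1375], 'finger_force': 29.8546, 'width': 0.0172}
(np.float64(0.4607954693970607), np.float64(-0.35362264574418867), 0.099, 1.724) shift [-0.0, -0.0004, 0.0207] turn [0.0, 0.001, -0.002] rows 1.0
```

drive_tool --series '[[0.0,[0,-0.0003,0.012],[0,0,0]],[0.0,[0,-0.0003,0.022],[0,0,0]],[0.0,[0,-0.0003,0.028],[0,0,0]],[0.0,[0,-0.0003,0.032],[0,0,0]],[0.0,[0,-0.0003,0.0325],[0,0,0]]]'

```text
time: 32.3
tool_pos: [0.4624, -0.355, 0.0934]
ee_rot: [3.137, 0.006, 1.722]
wrist_force: [-4.2, 4.0, 23.6]
width: 0.0172
finger_force: 30.1
```

drive_tool --series '[[0.045,[0,0,0],[0,0,0]],[0.045,[0,0,0],[0,0,0]],[0.045,[0,0,0],[0,0,0]],[0.045,[0,0,-0.05],[0,0,0]],[0.045,[0,0,-0.11],[0,0,0]]]'

```text
time: 32.92
tool_pos: [0.4596, -0.3526, 0.1947]
ee_rot: [-3.138, -0.005, 1.721]
wrist_force: [1.4, -1.4, 0.2]
width: 0.0448
finger_force: 0.0
```

drive_tool --series '[[0.05,[0.03,0.01,-0.06],[0,0,0]],[0.05,[0.08,0.03,-0.08],[0,0,0]],[0.05,[0.1,0.035,-0.08],[0,0,0]],[0.05,[0.1,0.035,-0.08],[0,0,0]],[0.05,[0.1,0.035,-0.08],[0,0,0]]]'

```text
time: 33.55
tool_pos: [0.4795, -0.2502, 0.2742]
ee_rot: [-3.138, -0.002, 1.72]
wrist_force: [0.1, 0.2, 0.4]
width: 0.0499
finger_force: 0.0
```

```bash
python3 - <<'E'
from h import *
st(); im,c=snap('wrist','w9'); np.save('w9c.npy',c,allow_pickle=True); print('w',carrier(im,c,np.array(B[:2])))
t,ct=snap('top','t9')
print('tips',[onz(ct,*p,.235).round(4).tolist() for p in((262.8,163),(346.9,160))])
print('faces',[onz(ct,*p,.22).round(4).tolist() for p in((261.4,131),(344.8,127.5))])
s,_=snap('scene'); 
a=cv2.resize(im[:300,100:420],(400,375)); b=cv2.resize(s[150:290,200:360],(400,350))
b=cv2.copyMakeBorder(b,0,25,0,0,0); cv2.imwrite('pics/c9.png',np.hstack([a,b])[...,::-1])
E
```

```text
{'time': 33.55, 'tool_pos': [0.4795, -0.2502, 0.2742], 'ee_rot': [-3.1382, -0.002, 1.7204], 'wrist_force': [0.0536, 0.1584, 0.3532], 'finger_force': 0.0, 'width': 0.0499}
w [ 0.482  -0.2802  0.151   0.1091  0.2049]
tips [[0.6598, 0.1013, 0.235], [0.67, -0.1463, 0.235]]
faces [[0.7631, 0.1066, 0.22], [0.7752, -0.144, 0.22]]
```

View pics/c9.png

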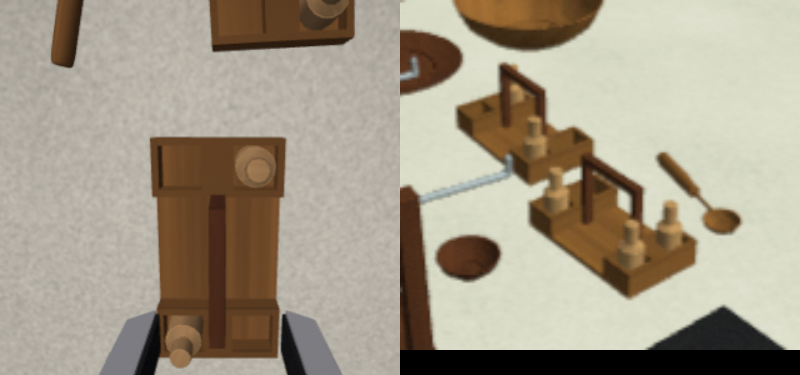

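```bash
python3 - <<'E'
from h import *
s,c=snap('scene','s10')
g=cv2.cvtColor(s,cv2.COLOR_RGB2HSV).astype(int)
for n,C,i in(('A0',A,0),('A1',A,1),('A2',A,2),('B0',B,0),('B3',B,3)):
    x,y=pk(C,i); u,v=proj(c,(x,y,.088)); u0,v0=int(round(u)),int(round(v))
    print(n,round(u,1),round(v,1)); 
    for k in(-1,0,1,2):print('   ',s[v0-7:v0+9,u0+k].astype(int).sum(1).tolist())
# top: knob vs. base parallax in wrist
c9=np.load('w9c.npy',allow_pickle=True).item()
for i in(0,3): print([np.round((np.array(proj(c9,(*pk(B,i),z)))-[100,0])*1.25,1).tolist() for z in(.088,.095,.064)])
E
```

```text
A0 291.3 238.7
    [645, 641, 543, 278, 280, 289, 321, 349, 284, 182, 187, 187, 188, 202, 223, 257]
    [572, 574, 552, 363, 246, 263, 405, 397, 357, 249, 206, 211, 221, 224, 231, 247]
    [330, 334, 328, 260, 153, 218, 436, 417, 397, 307, 261, 265, 269, 273, 277, 281]
    [81, 81, 77, 91, 90, 175, 388, 428, 421, 361, 319, 325, 329, 334, 336, 339]
A1 306.9 231.2
    [642, 641, 644, 638, 632, 629, 522, 420, 361, 214, 212, 208, 210, 223, 222, 244]
    [645, 642, 635, 631, 637, 623, 486, 414, 402, 282, 237, 250, 265, 263, 265, 273]
    [641, 641, 634, 634, 637, 619, 459, 423, 414, 337, 291, 296, 305, 314, 311, 324]
    [643, 638, 636, 632, 641, 634, 530, 424, 424, 362, 348, 355, 354, 365, 363, 371]
A2 260.3 217.4
    [177, 185, 228, 218, 231, 245, 240, 263, 265, 216, 207, 261, 448, 478, 409, 296]
    [215, 216, 224, 221, 236, 238, 265, 376, 359, 248, 216, 215, 220, 263, 267, 267]
    [237, 230, 223, 234, 237, 228, 274, 416, 407, 343, 249, 250, 256, 258, 255, 267]
    [238, 230, 222, 232, 239, 235, 284, 413, 425, 395, 303, 314, 315, 314, 320, 319]
B0 251.8 197.0
    [234, 230, 244, 245, 237, 243, 280, 361, 272, 212, 211, 220, 218, 229, 278, 332]
    [224, 233, 245, 239, 235, 246, 302, 410, 349, 205, 205, 212, 213, 220, 255, 325]
    [199, 210, 216, 218, 219, 243, 329, 408, 385, 260, 261, 258, 275, 272, 283, 337]
    [128, 134, 130, 135, 130, 157, 280, 418, 394, 302, 307, 319, 330, 334, 330, 365]
B3 243.8 175.9
    [397, 643, 640, 646, 646, 643, 543, 203, 162, 151, 83, 86, 126, 181, 167, 195]
    [359, 643, 641, 647, 647, 648, 585, 338, 170, 171, 127, 85, 108, 190, 240, 331]
    [324, 639, 645, 647, 652, 645, 547, 401, 288, 173, 150, 106, 78, 158, 293, 416]
    [276, 575, 639, 648, 648, 645, 598, 447, 384, 225, 173, 158, 66, 112, 266, 445]
[[259.9, 173.7], [260.7, 174.7], [257.5, 170.7]]
[[177.3, 360.9], [176.5, 365.1], [179.9, 347.4]]
```

drive_tool --series '[[0.05,[-0.0057,-0.0024,0.06],[0,0,0]],[0.05,[-0.0057,-0.0024,0.11],[0,0,0]],[0.05,[-0.0057,-0.0024,0.11],[0,0,0]]]'

```text
time: 34.12
tool_pos: [0.4757, -0.2542, 0.161]
ee_rot: [-3.133, -0.008, 1.72]
wrist_force: [-0.9, 0.9, 0.1]
width: 0.0495
finger_force: 0.0
```

```bash
python3 - <<'E'
from h import *
st(); go((.478,-.2562,.110,1.7215)); im,c=snap('top'); print(carrier(im,c,np.array(A[:2])))
E
```

```text
{'time': 34.125, 'tool_pos': [0.4757, -0.2542, 0.161], 'ee_rot': [-3.1328, -0.008, 1.7201], 'wrist_force': [-0.9369, 0.9244, 0.0854], 'finger_force': 0.0, 'width': 0.0495}
(0.478, -0.2562, 0.11, 1.7215) shift [-0.0027, 0.0025, 0.051] turn [-0.009, -0.008, -0.001] rows 1.0
[ 0.4827 -0.0043  0.2039  0.1107  0.1936]
```

drive_tool --series '[[0.05,[0,0,0.03],[0,0,0]],[0.05,[0,0,0.051],[0,0,0]],[0.05,[0,0,0.051],[0,0,0]],[0.05,[0,0,0.051],[0,0,0]]]'

```text
time: 34.67
tool_pos: [0.4803, -0.2566, 0.1187]
ee_rot: [3.138, 0.003, 1.721]
wrist_force: [0.2, 0.4, 0.7]
width: 0.0497
finger_force: 0.0
```

drive_tool --series '[[0.0,[0,0,0],[0,0,0]],[0.0,[0,0,0],[0,0,0]],[0.0,[0,0,0],[0,0,0]],[0.0,[0,0,0],[0,0,0]]]'

```text
time: 35.17
tool_pos: [0.4784, -0.2555, 0.1156]
ee_rot: [-3.141, -0.0, 1.721]
wrist_force: [-3.0, -0.2, 2.7]
width: 0.0134
finger_force: 1.6
```

drive_tool --series '[[0.0,[0,0,-0.01],[0,0,0]],[0.0,[0,0,-0.025],[0,0,0]],[0.0,[0,0,-0.04],[0,0,0]],[0.0,[0,0,-0.05],[0,0,0]],[0.0,[0,0,-0.05],[0,0,0]]]'

```text
time: 35.8
tool_pos: [0.4794, -0.2559, 0.1672]
ee_rot: [3.139, 0.002, 1.721]
wrist_force: [0.3, -0.1, -3.4]
width: 0.0114
finger_force: 30.0
```

```bash
python3 - <<'E'
from h import *
o=st(); print(o['wrist_torque']); snap('scene','s11'); im,c=snap('wrist','w11'); np.save('w11c.npy',c,allow_pickle=True)
s=cv2.imread('pics/s11.png')[110:310,130:350]; w=cv2.imread('pics/w11.png')[:,80:480]
cv2.imwrite('pics/c11.png',np.hstack([cv2.resize(s,(440,400)),cv2.resize(w,(360,400))]))
E
```

```text
{'time': 35.8, 'tool_pos': [0.4794, -0.2559, 0.1672], 'ee_rot': [3.1393, 0.002, 1.7213], 'wrist_force': [0.2669, -0.1398, -3.4496], 'finger_force': 29.9988, 'width': 0.0114}
[ 0.07603957  0.09110875 -0.01777729]
```

View pics/c11.png

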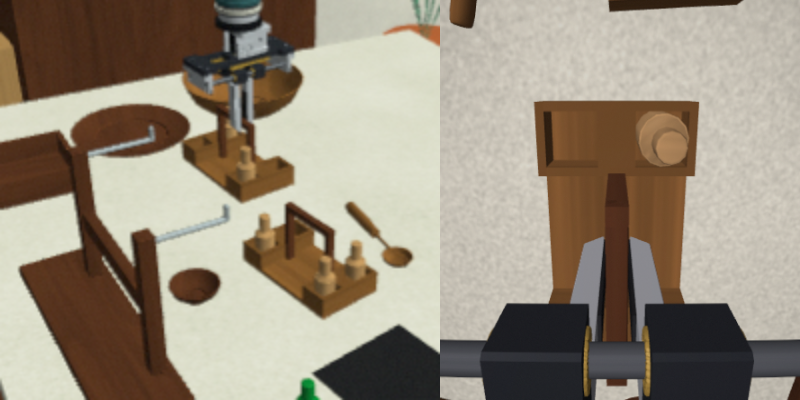

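```bash
python3 - <<'E'
from h import *
go((.56,-.132,.275,1.614),(.697,-.126,.275,1.614))
E
```

```text
(0.56, -0.132, 0.275, 1.614) shift [0.1098, 0.0989, -0.1096] turn [-0.0, -0.0, 0.107] rows 3.0
(0.697, -0.126, 0.275, 1.614) shift [0.0001, 0.1371, 0.0] turn [0.0, 0.0, 0.0] rows 3.0
```

Gentle steps to avoid swinging.

drive_tool --series '[[0.0,[0,0,-0.03],[0,0,0.02]],[0.0,[0.02,0.02,-0.07],[0,0,0.04]],[0.0,[0.05,0.045,-0.095],[0,0,0.07]],[0.0,[0.085,0.075,-0.107],[0,0,0.1]],[0.0,[0.105,0.095,-0.109],[0,0,0.107]]]'

```text
time: 36.52
tool_pos: [0.558, -0.1356, 0.2753]
ee_rot: [3.14, -0.0, 1.615]
wrist_force: [0.3, -1.3, -3.9]
width: 0.0118
finger_force: 30.0
```

drive_tool --series '[[0.0,[0.005,0.004,0],[0,0,0]],[0.0,[0.005,0.004,0],[0,0,0]],[0.0,[0.005,0.004,0],[0,0,0]]]'

```text
time: 36.9
tool_pos: [0.5599, -0.1333, 0.2739]
ee_rot: [-3.14, -0.0, 1.613]
wrist_force: [1.1, 0.1, -4.8]
width: 0.0117
finger_force: 30.0
```

```bash
python3 - <<'E'
from h import *
st(); go((.697,-.126,.275,1.614)); im,c=snap('wrist','w12'); np.save('w12c.npy',c,allow_pickle=True)
print([np.round(proj(c,p),0).tolist() for p in((.673,-.147,.242),(.698,-.146,.224),(.773,-.143,.224))])
E
```

```text
{'time': 36.9, 'tool_pos': [0.5599, -0.1333, 0.2739], 'ee_rot': [-3.14, -0.0, 1.6127], 'wrist_force': [1.0535, 0.1125, -4.7622], 'finger_force': 29.9991, 'width': 0.0117}
(0.697, -0.126, 0.275, 1.614) shift [0.0016, 0.1372, -0.0013] turn [-0.002, -0.0, -0.001] rows 3.0
[[477.0, 289.0], [503.0, 274.0], [619.0, 273.0]]
```

```bash
python3 - <<'E'
from h import *
im=cv2.imread('pics/w12.png'); g=cv2.cvtColor(im,cv2.COLOR_BGR2HSV).astype(int); c=np.load('w12c.npy',allow_pickle=True).item()
for u in range(455,560,7):
    r=[v for v in range(240,335) if g[v,u,1]<60 and g[v,u,2]>60 and im[v,u,0]>=im[v,u,2]]
    print(u,(r[0],r[-1],len(r)) if r else None, im[262:300:4,u].sum(1).tolist(), onz(c,u,(r[0]+r[-1])/2,.22).round(4) if r else '')
E
```

```text
455 None [658, 662, 559, 658, 643, 655, 655, 645, 652, 629] 
462 (265, 278, 14) [643, 415, 418, 388, 309, 639, 634, 665, 640, 648] [ 0.6747 -0.147   0.22  ]
469 (265, 285, 21) [638, 456, 389, 420, 409, 366, 413, 648, 634, 642] [ 0.6795 -0.1491  0.22  ]
476 (265, 290, 26) [647, 457, 521, 369, 411, 538, 540, 376, 630, 633] [ 0.6842 -0.1507  0.22  ]
483 (264, 288, 21) [643, 459, 519, 444, 637, 405, 420, 589, 638, 637] [ 0.6884 -0.1495  0.22  ]
490 (264, 276, 13) [659, 459, 519, 439, 655, 653, 644, 631, 639, 620] [ 0.692  -0.1454  0.22  ]
497 (264, 276, 13) [642, 456, 518, 437, 651, 634, 645, 631, 640, 645] [ 0.6964 -0.1452  0.22  ]
504 (264, 276, 13) [646, 459, 515, 433, 631, 630, 637, 637, 618, 635] [ 0.7009 -0.1451  0.22  ]
511 (264, 276, 13) [622, 463, 512, 431, 615, 642, 631, 613, 632, 629] [ 0.7053 -0.1449  0.22  ]
518 (264, 275, 12) [625, 464, 513, 424, 615, 652, 629, 610, 627, 617] [ 0.7097 -0.1445  0.22  ]
525 (264, 275, 12) [617, 463, 509, 419, 594, 624, 610, 619, 626, 623] [ 0.7142 -0.1443  0.22  ]
532 (264, 275, 12) [636, 466, 509, 416, 637, 630, 632, 618, 603, 603] [ 0.7187 -0.1442  0.22  ]
539 (264, 275, 12) [612, 464, 507, 409, 630, 621, 617, 631, 625, 625] [ 0.7232 -0.144   0.22  ]
546 (264, 275, 12) [613, 464, 506, 403, 633, 621, 619, 626, 628, 631] [ 0.7278 -0.1439  0.22  ]
553 (264, 275, 12) [636, 464, 503, 400, 616, 601, 635, 606, 622, 629] [ 0.7323 -0.1437  0.22  ]
```

drive_tool --series '[[0.0,[0.0023,0.02,-0.002],[0,0,0]],[0.0,[0.0023,0.05,-0.002],[0,0,0]],[0.0,[0.0023,0.085,-0.002],[0,0,0]],[0.0,[0.0023,0.12,-0.002],[0,0,0]],[0.0,[0.0023,0.1375,-0.002],[0,0,0]]]'

```text
time: 37.58
tool_pos: [0.6989, -0.1251, 0.2753]
ee_rot: [-3.14, -0.0, 1.613]
wrist_force: [-0.4, -0.4, -4.0]
width: 0.0117
finger_force: 30.0
```

drive_tool --series '[[0.0,[0,0,0],[0,0,0]],[0.0,[0,0,0],[0,0,0]],[0.0,[0,0,0],[0,0,0]]]'

```text
time: 37.95
tool_pos: [0.6972, -0.1244, 0.2773]
ee_rot: [3.141, 0.0, 1.614]
wrist_force: [-0.4, 0.4, -3.6]
width: 0.0119
finger_force: 30.0
```

```bash
python3 - <<'E'
from h import *
st(); go((.6975,-.1252,.2416,1.614)); im,c=snap('wrist','w13')
print([np.round(proj(c,p),0).tolist() for p in((.673,-.147,.242),(.698,-.145,.224),(.773,-.143,.224))])
E
```

```text
{'time': 37.95, 'tool_pos': [0.6972, -0.1244, 0.2773], 'ee_rot': [3.1411, 0.0002, 1.6135], 'wrist_force': [-0.4111, 0.4164, -3.6102], 'finger_force': 29.9986, 'width': 0.0119}
(0.6975, -0.1252, 0.2416, 1.614) shift [-0.0008, 0.0003, 0.0357] turn [0.0, 0.0, -0.0] rows 1.0
[[229.0, 292.0], [274.0, 276.0], [398.0, 277.0]]
```

Lower slowly onto the rod.

drive_tool --series '[[0.0,[-0.0005,0,0.01],[0,0,0]],[0.0,[-0.0005,0,0.02],[0,0,0]],[0.0,[-0.0005,0,0.028],[0,0,0]],[0.0,[-0.0005,0,0.032],[0,0,0]],[0.0,[-0.0005,0,0.034],[0,0,0]]]'

```text
time: 38.62
tool_pos: [0.6979, -0.1244, 0.242]
ee_rot: [-3.141, -0.0, 1.614]
wrist_force: [-0.2, -0.0, -4.1]
width: 0.0113
finger_force: 30.0
```

drive_tool --series '[[0.0,[0,0,0.002],[0,0,0]],[0.0,[0,0,0.002],[0,0,0]]]'

```text
time: 38.88
tool_pos: [0.6981, -0.1244, 0.2417]
ee_rot: [3.14, 0.0, 1.614]
wrist_force: [-1.0, 0.9, -2.2]
width: 0.012
finger_force: 30.0
```

drive_tool --series '[[0.0,[0,0,0.001],[0,0,0]],[0.0,[0,0,0.002],[0,0,0]],[0.0,[0,0,0.002],[0,0,0]]]'

```text
time: 39.25
tool_pos: [0.6981, -0.1244, 0.2413]
ee_rot: [3.139, 0.001, 1.614]
wrist_force: [-2.1, 0.7, 5.6]
width: 0.0117
finger_force: 30.0
```

drive_tool --series '[[0.0,[0,0,-0.001],[0,0,0]],[0.016,[0,0,-0.001],[0,0,0]],[0.02,[0,0,-0.001],[0,0,0]],[0.026,[0,0,-0.001],[0,0,0]],[0.03,[0,0,-0.001],[0,0,0]]]'

```text
time: 39.88
tool_pos: [0.6981, -0.1245, 0.2391]
ee_rot: [-3.141, -0.0, 1.614]
wrist_force: [-0.6, 0.4, 0.2]
width: 0.0294
finger_force: 0.0
```

drive_tool --series '[[0.03,[0,0,-0.015],[0,0,0]],[0.03,[0,0,-0.03],[0,0,0]],[0.03,[0,0,-0.06],[0,0,0]],[0.03,[0,-0.04,-0.06],[0,0,0]],[0.05,[0,-0.1,-0.06],[0,0,0]]]'

```text
time: 40.5
tool_pos: [0.5985, -0.1291, 0.3007]
ee_rot: [3.139, 0.001, 1.615]
wrist_force: [-1.1, 0.2, 1.0]
width: 0.037
finger_force: 0.0
```

```bash
python3 - <<'E'
from h import *
st(); im,c=snap('top','t14'); print(carrier(im,c,np.array(A[:2])))
a,b=.4855,-.0035; k,s=np.cos(.204),np.sin(.204)
go((a-s*.022,b+k*.022,.20,1.775))
E
```

```text
{'time': 40.5, 'tool_pos': [0.5985, -0.1291, 0.3007], 'ee_rot': [3.1391, 0.0009, 1.615], 'wrist_force': [-1.0573, 0.1543, 0.9995], 'finger_force': 0.0, 'width': 0.037}
[0.48   0.0076 0.1998 0.1104 0.1693]
(np.float64(0.481043064059403), np.float64(0.018043809366530668), 0.2, 1.775) shift [0.1504, -0.1004, 0.1002] turn [-0.01, -0.002, -0.162] rows 4.0
```

drive_tool --series '[[0.05,[0.06,-0.04,0.01],[0,0,-0.06]],[0.05,[0.11,-0.08,0.03],[0,0,-0.13]],[0.05,[0.1504,-0.1004,0.035],[0,0,-0.162]],[0.05,[0.1504,-0.1004,0.035],[0,0,-0.162]],[0.05,[0.1504,-0.1004,0.035],[0,0,-0.162]]]'

```text
time: 41.18
tool_pos: [0.4921, 0.0168, 0.2663]
ee_rot: [3.139, 0.001, 1.776]
wrist_force: [0.4, -0.1, 0.0]
width: 0.0496
finger_force: 0.0
```

```bash
python3 - <<'E'
from h import *
st(); im,c=snap('wrist','w15'); r=carrier(im,c,np.array(A[:2])); print(r)
e=r[4]-.195; print('centre',r[0]-np.sin(r[2])*e/2,r[1]+np.cos(r[2])*e/2)
# bar centre line in pixels: dark handle
g=cv2.cvtColor(im,cv2.COLOR_RGB2HSV)
for v in range(130,290,20):
    q=np.where((im[v,:,0]<75)&(im[v,:,0]>im[v,:,2]+15))[0]; q=q[(q>150)&(q<400)]
    if len(q): print(v,q.min(),q.max(),onz(c,(q.min()+q.max())/2,v,.11).round(4))
print([np.round(proj(c,(A[0]-.204*d,A[1]+.98*d,.11)),0).tolist() for d in(.047,-.047)])
E
```

```text
{'time': 41.175, 'tool_pos': [0.4921, 0.0168, 0.2663], 'ee_rot': [3.1385, 0.0014, 1.7765], 'wrist_force': [0.4196, -0.0704, 0.0236], 'finger_force': 0.0, 'width': 0.0496}
[ 0.4862 -0.0081  0.2062  0.1093  0.2049]
centre 0.48518652766313236 -0.0032548608046410127
130 238 249 [0.4558 0.0681 0.11  ]
150 259 269 [0.4752 0.0557 0.11  ]
170 268 268 [0.4817 0.0401 0.11  ]
190 268 268 [0.4851 0.0234 0.11  ]
210 268 268 [0.4886 0.0062 0.11  ]
230 268 399 [5.48e-01 1.00e-04 1.10e-01]
250 266 399 [ 0.5517 -0.0183  0.11  ]
270 228 399 [ 0.5397 -0.0405  0.11  ]
[[262.0, 166.0], [263.0, 270.0]]
```

```bash
python3 - <<'E'
from h import *
st(); go((.4807,.0182,.113,1.777))
E
```

```text
{'time': 41.225, 'tool_pos': [0.4924, 0.0163, 0.2661], 'ee_rot': [3.139, 0.0012, 1.7754], 'wrist_force': [0.1017, -1.0799, 0.3137], 'finger_force': 0.0, 'width': 0.0498}
(0.4807, 0.0182, 0.113, 1.777) shift [0.0044, -0.0115, 0.153] turn [0.003, 0.001, -0.002] rows 3.0
```

drive_tool --series '[[0.05,[0.0044,-0.0115,0.03],[0,0,0]],[0.05,[0.0044,-0.0115,0.08],[0,0,0]],[0.05,[0.0044,-0.0115,0.11],[0,0,0]],[0.05,[0.0044,-0.0115,0.11],[0,0,0]],[0.05,[0.0044,-0.0115,0.11],[0,0,0]]]'

```text
time: 41.85
tool_pos: [0.4807, 0.0182, 0.1563]
ee_rot: [3.139, 0.001, 1.775]
wrist_force: [0.3, -0.3, 0.5]
width: 0.05
finger_force: 0.0
```

```bash
python3 - <<'E'
from h import *
st(); go((.4807,.0182,.112,1.777))
E
```

```text
{'time': 41.85, 'tool_pos': [0.4807, 0.0182, 0.1563], 'ee_rot': [3.1391, 0.0008, 1.7749], 'wrist_force': [0.2722, -0.3332, 0.517], 'finger_force': 0.0, 'width': 0.05}
(0.4807, 0.0182, 0.112, 1.777) shift [0.0, -0.0001, 0.0443] turn [0.003, 0.001, -0.002] rows 1.0
```

drive_tool --series '[[0.05,[0,0,0.03],[0,0,0]],[0.05,[0,0,0.044],[0,0,0]],[0.05,[0,0,0.044],[0,0,0]],[0.05,[0,0,0.044],[0,0,0]]]'

```text
time: 42.35
tool_pos: [0.48, 0.019, 0.112]
ee_rot: [3.139, 0.001, 1.776]
wrist_force: [0.2, -0.1, 0.2]
width: 0.0497
finger_force: 0.0
```

drive_tool --series '[[0.0,[0,0,0],[0,0,0]],[0.0,[0,0,0],[0,0,0]],[0.0,[0,0,0],[0,0,0]],[0.0,[0,0,0],[0,0,0]],[0.0,[0,0,0],[0,0,0]]]'

```text
time: 42.98
tool_pos: [0.4793, 0.0191, 0.1105]
ee_rot: [3.141, -0.0, 1.776]
wrist_force: [0.9, 0.9, -0.3]
width: 0.0116
finger_force: 30.0
```

drive_tool --series '[[0.0,[0,0,-0.01],[0,0,0]],[0.0,[0,0,-0.025],[0,0,0]],[0.0,[0,0,-0.05],[0,0,0]],[0.0,[0,0,-0.075],[0,0,0]],[0.0,[0,0,-0.1],[0,0,0]]]'

```text
time: 43.6
tool_pos: [0.479, 0.019, 0.2121]
ee_rot: [3.141, 0.0, 1.776]
wrist_force: [0.5, 0.2, -4.3]
width: 0.0119
finger_force: 30.0
```

```bash
python3 - <<'E'
from h import *
o=st(); print(o['wrist_torque']); go((.55,.1175,.275,1.612))
E
```

```text
{'time': 43.6, 'tool_pos': [0.479, 0.019, 0.2121], 'ee_rot': [3.1413, 0.0, 1.7763], 'wrist_force': [0.52, 0.1786, -4.283], 'finger_force': 29.9991, 'width': 0.0119}
[-0.05462524  0.02420704  0.0143144 ]
(0.55, 0.1175, 0.275, 1.612) shift [0.0819, 0.0897, -0.0628] turn [0.0, 0.0, 0.164] rows 3.0
```

drive_tool --series '[[0.0,[0.01,0.01,-0.02],[0,0,0.03]],[0.0,[0.03,0.035,-0.04],[0,0,0.07]],[0.0,[0.055,0.065,-0.055],[0,0,0.12]],[0.0,[0.075,0.083,-0.062],[0,0,0.155]],[0.0,[0.082,0.09,-0.063],[0,0,0.164]]]'

```text
time: 44.22
tool_pos: [0.551, 0.1187, 0.2745]
ee_rot: [3.141, -0.0, 1.614]
wrist_force: [-0.4, -1.0, -4.5]
width: 0.0116
finger_force: 30.0
```

drive_tool --series '[[0.0,[0,0,0],[0,0,0]],[0.0,[0,0,0],[0,0,0]],[0.0,[0,0,0],[0,0,0]]]'

```text
time: 44.6
tool_pos: [0.55, 0.1168, 0.2734]
ee_rot: [-3.141, 0.0, 1.611]
wrist_force: [-0.4, -0.2, -4.7]
width: 0.0116
finger_force: 30.0
```

```bash
python3 - <<'E'
from h import *
st(); im,c=snap('wrist','w16'); im=im[...,::-1]; g=cv2.cvtColor(im.copy(),cv2.COLOR_BGR2HSV).astype(int)
print([np.round(proj(c,p),0).tolist() for p in((.663,.102,.242),(.688,.1035,.224),(.763,.1065,.224))])
for u in range(455,560,7):
    r=[v for v in range(235,335) if g[v,u,1]<60 and g[v,u,2]>60 and im[v,u,0]>=im[v,u,2]]
    print(u,(r[0],r[-1],len(r)) if r else None, onz(c,u,(r[0]+r[-1])/2,.22).round(4) if r else '')
E
```

```text
{'time': 44.6, 'tool_pos': [0.55, 0.1168, 0.2734], 'ee_rot': [-3.141, 0.0003, 1.6113], 'wrist_force': [-0.449, -0.2069, -4.6713], 'finger_force': 29.9994, 'width': 0.0116}
[[477.0, 291.0], [503.0, 275.0], [619.0, 274.0]]
455 None 
462 (265, 280, 16) [0.6647 0.1025 0.22  ]
469 (265, 286, 22) [0.6694 0.1007 0.22  ]
476 (265, 291, 27) [0.6742 0.0991 0.22  ]
483 (265, 287, 17) [0.6783 0.1006 0.22  ]
490 (265, 276, 12) [0.6819 0.1044 0.22  ]
497 (265, 276, 12) [0.6864 0.1045 0.22  ]
504 (265, 276, 12) [0.6908 0.1047 0.22  ]
511 (265, 276, 12) [0.6953 0.1048 0.22  ]
518 (265, 276, 12) [0.6997 0.1049 0.22  ]
525 (265, 276, 12) [0.7042 0.1051 0.22  ]
532 (265, 276, 12) [0.7087 0.1052 0.22  ]
539 (265, 276, 12) [0.7132 0.1053 0.22  ]
546 (264, 276, 13) [0.7177 0.1058 0.22  ]
553 (264, 276, 13) [0.7223 0.1059 0.22  ]
```

drive_tool --series '[[0.0,[0,0.02,0],[0,0,0]],[0.0,[0,0.05,0],[0,0,0]],[0.0,[0,0.085,0],[0,0,0]],[0.0,[0,0.12,0],[0,0,0]],[0.0,[-0.0003,0.137,0],[0,0,0]]]'

```text
time: 45.28
tool_pos: [0.6886, 0.1224, 0.2723]
ee_rot: [-3.14, 0.0, 1.611]
wrist_force: [0.7, -0.7, -3.3]
width: 0.0113
finger_force: 30.0
```

drive_tool --series '[[0.0,[0,0,0],[0,0,0]],[0.0,[0,0,0],[0,0,0]],[0.0,[0,0,0.01],[0,0,0]],[0.0,[0,0,0.018],[0,0,0]],[0.0,[0,0,0.018],[0,0,0]]]'

```text
time: 45.9
tool_pos: [0.6864, 0.1231, 0.2539]
ee_rot: [-3.139, 0.0, 1.612]
wrist_force: [0.8, 0.2, -4.5]
width: 0.0119
finger_force: 30.0
```

drive_tool --series '[[0.0,[-0.0005,0,0.008],[0,0,0]],[0.0,[-0.0005,0,0.013],[0,0,0]],[0.0,[-0.0005,0,0.017],[0,0,0]],[0.0,[-0.0005,0,0.019],[0,0,0]],[0.0,[-0.0005,0,0.019],[0,0,0]]]'

```text
time: 46.52
tool_pos: [0.6875, 0.1226, 0.2368]
ee_rot: [3.141, -0.0, 1.612]
wrist_force: [-0.5, 0.4, -3.0]
width: 0.0118
finger_force: 30.0
```

drive_tool --series '[[0.0,[0,0,0.001],[0,0,0]],[0.0,[0,0,0.002],[0,0,0]],[0.0,[0,0,0.002],[0,0,0]]]'

```text
time: 46.9
tool_pos: [0.6876, 0.1226, 0.2363]
ee_rot: [3.139, -0.0, 1.612]
wrist_force: [-1.0, 0.2, 3.2]
width: 0.0116
finger_force: 30.0
```

drive_tool --series '[[0.0,[0,0,-0.001],[0,0,0]],[0.016,[0,0,-0.001],[0,0,0]],[0.02,[0,0,-0.001],[0,0,0]],[0.026,[0,0,-0.001],[0,0,0]],[0.03,[0,0,-0.001],[0,0,0]]]'

```text
time: 47.52
tool_pos: [0.6874, 0.1225, 0.2354]
ee_rot: [-3.141, -0.0, 1.612]
wrist_force: [0.2, -0.5, -0.3]
width: 0.0296
finger_force: 0.0
```

drive_tool --series '[[0.03,[0,0,-0.015],[0,0,0]],[0.03,[0,0,-0.03],[0,0,0]],[0.03,[0,0,-0.07],[0,0,0]],[0.03,[0,-0.04,-0.08],[0,0,0]],[0.05,[0,-0.1,-0.08],[0,0,0]]]'

```text
time: 48.15
tool_pos: [0.5882, 0.1183, 0.3179]
ee_rot: [3.137, -0.0, 1.612]
wrist_force: [-0.6, 1.3, 0.8]
width: 0.0368
finger_force: 0.0
```

drive_tool --series '[[0.05,[0,-0.06,0],[0,0,0]],[0.05,[0,-0.12,0],[0,0,0]],[0.05,[0,-0.18,0],[0,0,0]],[0.05,[0,-0.22,0],[0,0,0]],[0.05,[0,-0.22,0],[0,0,0]]]'

```text
time: 48.78
tool_pos: [0.3661, 0.1094, 0.3186]
ee_rot: [3.135, -0.001, 1.613]
wrist_force: [0.1, -0.4, 0.2]
width: 0.0502
finger_force: 0.0
```

drive_tool --series '[[0.05,[0,0,0],[0,0,0]],[0.05,[0,0,0],[0,0,0]],[0.05,[0,0,0],[0,0,0]],[0.05,[0,0,0],[0,0,0]],[0.05,[0,0,0],[0,0,0]]]'

```text
time: 49.4
tool_pos: [0.3679, 0.1093, 0.3154]
ee_rot: [-3.141, -0.0, 1.612]
wrist_force: [1.0, -0.7, -0.7]
width: 0.0503
finger_force: 0.0
```

```bash
python3 - <<'E'
from h import *
st(); s,c=snap('scene','s17'); t,_=snap('top','t17')
a=cv2.resize(s[130:330,90:310],(440,400)); b=cv2.resize(t[80:280,200:380],(360,400)); cv2.imwrite('pics/c17.png',np.hstack([a,b])[...,::-1])
E
```

```text
{'time': 49.4, 'tool_pos': [0.3679, 0.1093, 0.3154], 'ee_rot': [-3.141, -0.0, 1.6122], 'wrist_force': [0.9695, -0.6626, -0.7337], 'finger_force': 0.0, 'width': 0.0503}
```

View pics/c17.png

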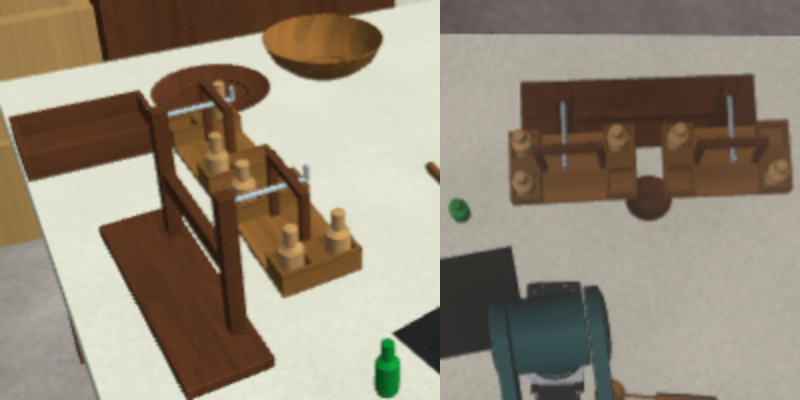

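Both carriers hang on their hooks with all five shakers in them and the dish, cup and green bottle untouched. I wait for any swing to die down and check that nothing moves.

drive_tool --series '[[0.05,[0,0,0],[0,0,0]],[0.05,[0,0,0],[0,0,0]],[0.05,[0,0,0],[0,0,0]],[0.05,[0,0,0],[0,0,0]],[0.05,[0,0,0],[0,0,0]]]'

```text
time: 50.12
tool_pos: [0.3677, 0.1093, 0.3156]
ee_rot: [3.142, -0.0, 1.612]
wrist_force: [-0.2, -0.0, 1.0]
width: 0.0496
finger_force: 0.0
```

drive_tool --series '[[0.05,[0,0,0],[0,0,0]],[0.05,[0,0,0],[0,0,0]],[0.05,[0,0,0],[0,0,0]],[0.05,[0,0,0],[0,0,0]],[0.05,[0,0,0],[0,0,0]]]'

```text
time: 50.75
tool_pos: [0.3677, 0.1093, 0.3156]
ee_rot: [3.141, -0.0, 1.612]
wrist_force: [0.1, 0.4, 0.3]
width: 0.05
finger_force: 0.0
```

```bash
python3 - <<'E'
from h import *
s0=cv2.imread('pics/s17.png')[...,::-1].astype(int); s,c=snap('scene'); d=np.abs(s.astype(int)-s0).sum(2)[130:330,90:310]; print('moved px',(d>60).sum())
s2,_=snap('scene'); d=np.abs(s2.astype(int)-s).sum(2)[130:330,90:310]; print((d>60).sum())
# tilt of A: shaker knob tops A0 (local +.031,+.074), A2 (+.031,-.074): crop px -> full
for n,(u,v),xl in(('A0',(290,228),0),('A2',(241,163),0),('A1',(338,211),0),('B0',(215,135),0),('B3',(219,85),0)):
    p=(90+u/2,130+v/2); o,dd=ray(c,*p)
    # intersect with vertical plane x = local for that row of shakers
    C,x=(((.688,.0995),.031 if n in('A0','A2') else -.031) if n[0]=='A' else ((.698,-.146),.031 if n=='B0' else -.031))
    e=np.array([np.cos(.042),np.sin(.042),0]); t=((np.array([*C,0])+e*x-o)@e)/(dd@e); print(n,(o+t*dd).round(4))
E
```

```text
moved px 46
0
A0 [0.7157 0.1781 0.2076]
A2 [0.7219 0.0311 0.2192]
A1 [0.6536 0.1805 0.2139]
B0 [ 0.7255 -0.063   0.214 ]
B3 [ 0.6696 -0.2082  0.2138]
```

drive_tool --series '[[0.05,[0,0,0],[0,0,0]],[0.05,[0,0,0],[0,0,0]],[0.05,[0,0,0],[0,0,0]],[0.05,[0,0,0],[0,0,0]],[0.05,[0,0,0],[0,0,0]]]'

```text
time: 51.48
tool_pos: [0.3677, 0.1093, 0.3156]
ee_rot: [3.142, -0.0, 1.612]
wrist_force: [0.2, -0.2, -0.3]
width: 0.0499
finger_force: 0.0
```

drive_tool --series '[[0.05,[0,0,0],[0,0,0]],[0.05,[0,0,0],[0,0,0]],[0.05,[0,0,0],[0,0,0]],[0.05,[0,0,0],[0,0,0]],[0.05,[0,0,0],[0,0,0]]]'

```text
time: 52.1
tool_pos: [0.3677, 0.1093, 0.3156]
ee_rot: [3.142, -0.0, 1.612]
wrist_force: [-0.4, 0.5, 0.7]
width: 0.0497
finger_force: 0.0
```

drive_tool --series '[[0.05,[0,0,0],[0,0,0]],[0.05,[0,0,0],[0,0,0]],[0.05,[0,0,0],[0,0,0]],[0.05,[0,0,0],[0,0,0]],[0.05,[0,0,0],[0,0,0]]]'

```text
time: 52.72
tool_pos: [0.3677, 0.1093, 0.3156]
ee_rot: [3.142, -0.0, 1.612]
wrist_force: [-0.4, -0.6, 1.0]
width: 0.0503
finger_force: 0.0
```

```bash
python3 - <<'E'
from h import *
import time
s0=cv2.imread('pics/s17.png')[...,::-1].astype(int); a=snap('scene')[0].astype(int)
for _ in range(8): b=snap('scene')[0].astype(int)
f=lambda p,q:(np.abs(p-q).sum(2)[130:330,90:310]>60).sum()
print(f(a,s0),f(a,b))
if f(a,b)<5: print(robot.close_job())
E
```

```text
48 0
the job is handed in; nothing more can be done
None
```

The job is handed in at about 53 s: all five shakers are in the carriers (three in A, two in B), and both hang still on the hooks, B level and A tilted about 4–5° towards its end with two shakers.

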